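# Gauge the slipper coatings and slide the holders into the curing tunnel

### The arm

A 6-joint arm with a two-finger parallel gripper is mounted at the origin on the work surface. World frame = base frame: x ahead of the robot, y to its left, z up, the work surface at z = 0. Lengths are in mm, angles in rad, forces in N, time in s.
With the tool pointing down it reaches from about 325 to 900 mm from the base axis. Payload 6.1 kg.
Tool frame: the origin (TCP) lies at the very end of the fingers, on their centre line; the grasp point (between the pads) lies hold_point_z behind it (hold_point_z is the distance from the TCP to the grasp point, in mm); z points along the fingers, y is the line along which they close (so a half turn about z gives the same grasp; the last joint's range is limited). The gripper opens to 85 mm and grips with 20 to 120 N. Pads are 22 mm wide; open, the fingers measure 114 mm over their backs; the gripper's body (76 mm by 85 mm) begins 54 mm behind the grasp point. The pads swing forward as they close: fully open they stand 13 mm farther back than shut.
Start: joints at [-1.405, 0.22, 1.526, -0, 1.395, -0.126], TCP at [179.791, -598.574, 231.3] pointing down, gripper open.
Joint ranges: [-2.98, 2.98], [-0.91, 2.08], [0.09, 2.57], [-1.24, 4.39], [0.2, 2.65], [-2.68, 2.68]. Speed limits (rad/s): [2.57, 2.57, 3.01, 3.14, 3.14, 3.14].

### API

Orientations are given as a rotation vector (axis times angle).
In Python, from cell import read_state, capture, hand_in, find_in, place_of, hold_point_z gives the robot as it stands. The module is installed in compiled form; this text tells all that it offers.
- The arm moves only by the tool play_rows, never from a script. Its argument "plan" is a list of rows, each an object of numbers: "x", "y", "z": the shift along the tool's x, y, z in m; "rx", "ry", "rz": the turn, a rotation vector about the tool's x, y, z in units of 8 degrees (1.0 is 8 degrees). A call has 1 to 12 rows; each row is the pose to reach, as a shift and turn from the pose commanded when the call began, along the tool's axes at that moment; what a row does not reach only later rows make up. A row lasts 1/10 s, in which the tool goes at most 50 mm and 8.59 degrees, less where a joint would pass 70% of its speed; a pose out of reach is approached as far as the arm can. A call with a gripper value outside its range is refused whole. "grip" is the finger opening in m, from 0 to 0.0854, set as the call begins (left out, the last holds). The fingers move at their own pace and stop on an object; "force" is the grip in N (left out, the last holds). Time passes only in rows, so rows that repeat a pose let the fingers close. It gives the time, the measured TCP pose, the force, the opening and the grip force at its end, in the units of the state.
- read_state(): the state, without advancing time (a new reading comes with each control period).
- capture(name): name is "side" or "top"; returns a dict with "color" (384x512x3 uint8, red, green, blue), "fovy" (degrees; the focal length in pixels is half the picture's height over the tangent of half this angle, whatever the lens; pixels are square), "cx", "cy" (the principal point, pixels), "position" and "orientation" of the camera in the world. Camera axes: x right, y down, z forward; pixel columns grow to the right and rows downward; lengths in mm; the calibration is good to about 2 mm. A picture is of the moment at which its call begins. There is no depth.
- hand_in(): hands the job in; it is judged then, once.
Trained networks look in the newest picture that a camera, given by its name, has taken for a name from the list of things; names that differ only in an ending like _2 or _b are one class to them, and where a whole thing is asked for, a point or a joint stands for the part that bears it (a point fixed in the world has none). Each returns a list of dicts, best first, with "p" (0 to 1); they miss things now and then, are a little off and sometimes report something else, mostly with a low value. They report only what shows in the picture. A call takes as long as a camera call. They do not tell look-alikes from the thing itself.
- find_in(query, camera): "bbox" ([left, top, right, bottom] in pixels, round what is visible of it).
- place_of(query, camera): "location" ([column, row] in pixels: a listed point, or the origin of a listed thing).
The state is a dict: "t": time; "joint_positions": joint angles; "qvel": joint speeds; "effort": joint torques, N m; "position": TCP position; "eef_rot": TCP orientation; "ft_force": force on the tool from outside, world axes, zero at the start; "torque": the same for the moment, N m; "finger_gap": finger opening in mm; "grip_force": force on a finger pad.
Only numpy, scipy, OpenCV 4.12 (cv2) and the standard library are available. Lean on these libraries where they do the work, as an engineer would, in place of code of your own. Each camera call takes 0.05 s, during which the arm holds its last target. There are 200 camera calls.

### The job

With the orange probe, gently press its sprung foot a few millimetres in on the white test spot of each slipper holder on the bench (red first, then yellow, then blue; one colour may be missing), keep it there for about half a second each time, and hang the probe back upright in its rest. Then slide every holder along the slot into the curing tunnel, long side across, until all of them stand on the table wholly under its roof, in any order; last, press the green lamp button down fully once they are all inside. Leave everything else on the bench where it is.

Things in the scene. Friction and masses are not known exactly. Their poses are not given: they have to be found in the camera images.
- holder_red: Sliding holder, may be absent. Origin: centre of underside (mm above it given as z). Grey base 100 (x) x 70 (y) x 8; two gold slippers at x = +-34, 62 long along y, tops at z 36; round steel stem, 10 diameter, from the middle; on it a red grip block, 24 x 24 square, z 80 to 108. 0.3 kg. May stand turned end for end in the tunnel.
- holder_red_spot (a point): Centre of the test spot on the red holder: flat white disc (15 diameter on a black boss of 18 diameter) on the instep of the slipper on its +x side, facing up, 40 above the holder's underside, at x 34, y -8 in the holder's frame.
- holder_yellow: Sliding holder, may be absent. Origin: centre of underside (mm above it given as z). Grey base 100 (x) x 70 (y) x 8; two gold slippers at x = +-34, 62 long along y, tops at z 36; round steel stem, 10 diameter, from the middle; on it a yellow grip block, 24 x 24 square, z 80 to 108. 0.3 kg. May stand turned end for end in the tunnel.
- holder_yellow_spot (a point): Centre of the test spot on the yellow holder: flat white disc (15 diameter on a black boss of 18 diameter) on the instep of the slipper on its +x side, facing up, 40 above the holder's underside, at x 34, y -8 in the holder's frame.
- holder_blue: Sliding holder, may be absent. Origin: centre of underside (mm above it given as z). Grey base 100 (x) x 70 (y) x 8; two gold slippers at x = +-34, 62 long along y, tops at z 36; round steel stem, 10 diameter, from the middle; on it a blue grip block, 24 x 24 square, z 80 to 108. 0.3 kg. May stand turned end for end in the tunnel.
- holder_blue_spot (a point): Centre of the test spot on the blue holder: flat white disc (15 diameter on a black boss of 18 diameter) on the instep of the slipper on its +x side, facing up, 40 above the holder's underside, at x 34, y -8 in the holder's frame.
- tunnel: Fixed tunnel; origin: centre of footprint, on the table (its floor). Way through along its y, 260 long: mouth at y -130, stop at y +130. Inside 120 wide; walls 8; amber roof z 55 to 61; white lamp bars at |x| 44 to 68 up to z 74. Roof slot along x = 0, 22 wide (42 over the first 20 at the mouth), lets a holder's stem pass, its block above. Three holders fit in a row, 100 side across.
- tunnel_mouth (a point): Middle of the tunnel's mouth, on the table (x 0, y -130 in the tunnel's frame).
- probe: Orange hand gauge that hangs upright in the grey rest. Origin: underside of its black collar, on its axis; z runs up the handle. Collar 42 square, 8 thick; square handle 24 x 24 from 8 to 91 above the origin; below, a round shank, 16 diameter, to -75, then the sprung brass foot, 8 diameter, to -90. 0.2 kg, heavy below.
- probe_grip (a point): Point on the probe's axis in the handle where it is best held, 55 above its origin (145 above the tip).
- probe_tip (a point): Lower end of the sprung brass foot, flat, 8 diameter.
- probe_foot (a joint): How far the sprung foot is pushed into the probe, m: 0 out, 0.010 fully in (about 0.7 N at first, 4 N at the end).
- rest_top (a point): Centre of the square opening (28 x 28) in the top of the grey rest, at the level of its upper face, 110 above the table; the probe's collar lies on this face with the shank down through the opening. The top is 84 x 84, the rest is fixed and open at front and back under its top.
- lamp_button (a joint): Travel of the green lamp button, m: 0 up, 0.006 fully down; springs back; about 5 N.
- lamp_button_top (a point): Centre of the top face of the green button (30 diameter) on a grey switch box, 70 x 70, beside the tunnel; pressed straight down.
- paint_bottle: Bystander, leave alone: blue paint bottle, 52 diameter, 85 tall.
- jar: Bystander, leave alone: jar with white lid, 60 diameter, 80 tall.
- bead_bowl: Bystander, leave alone: white bowl, 90 diameter, 40 tall.
- paint_brush: Bystander, leave alone: paint brush lying, 190 long.
- tape_roll: Bystander, leave alone: roll of yellow tape, 68 diameter, 20 tall.
- screwdriver: Bystander, leave alone: screwdriver lying, 200 long.
- odd_slipper: Bystander, leave alone: single copper slipper with no holder, 62 long.
Not all that is in view belongs to the job. There is more than one size of the probe; the one meant has the size given above. What is shaped like the holder_red but purple is not meant.

How it is judged (in metres and radians):
On the way, in this order (a step that is already met when the one before it is completed fails the run):
1. the probe's foot presses with 1 N or more (about 1 mm in) on the red holder's test spot, tip within 8 mm of its centre, for 0.2 s (distance between probe_tip and holder_red_spot below 0.008 m and contact force between probe and holder_red above 1 N), for 0.2 s.
2. the probe's foot presses with 1 N or more (about 1 mm in) on the yellow holder's test spot, tip within 8 mm of its centre, for 0.2 s (distance between probe_tip and holder_yellow_spot below 0.008 m and contact force between probe and holder_yellow above 1 N), for 0.2 s.
3. the probe's foot presses with 1 N or more (about 1 mm in) on the blue holder's test spot, tip within 8 mm of its centre, for 0.2 s (distance between probe_tip and holder_blue_spot below 0.008 m and contact force between probe and holder_blue above 1 N), for 0.2 s.
4. the probe hangs in its rest again, let go (horizontal distance between probe and rest_top below 0.013 m and height (world z) of probe between 0.103 and 0.117 m and angle between probe's own z axis and vertical below 0.1 rad and linear speed of probe below 0.03 m/s and contact force between the fingers and probe below 0.1 N), for 0.3 s.
5. every holder present stands wholly under the tunnel roof, let go (y of holder_red in the frame of tunnel between -0.1 and 0.1 m and x of holder_red in the frame of tunnel between -0.025 and 0.025 m and height (world z) of each of holder_red, holder_yellow, holder_blue below 0.008 m and angle between each of holder_red, holder_yellow, holder_blue's own z axis and vertical below 0.08 rad and angle between the y axis of each of holder_red, holder_yellow, holder_blue and the y axis of tunnel, either way round below 0.2 rad and y of holder_yellow in the frame of tunnel between -0.1 and 0.1 m and x of holder_yellow in the frame of tunnel between -0.025 and 0.025 m and y of holder_blue in the frame of tunnel between -0.1 and 0.1 m and x of holder_blue in the frame of tunnel between -0.025 and 0.025 m and contact force between the fingers and holder_red below 0.1 N and contact force between the fingers and holder_yellow below 0.1 N and contact force between the fingers and holder_blue below 0.1 N), for 0.3 s.
6. the lamp button is pressed (4 mm or more) with all of them inside (y of holder_red in the frame of tunnel between -0.1 and 0.1 m and x of holder_red in the frame of tunnel between -0.025 and 0.025 m and height (world z) of each of holder_red, holder_yellow, holder_blue below 0.008 m and angle between each of holder_red, holder_yellow, holder_blue's own z axis and vertical below 0.08 rad and angle between the y axis of each of holder_red, holder_yellow, holder_blue and the y axis of tunnel, either way round below 0.2 rad and y of holder_yellow in the frame of tunnel between -0.1 and 0.1 m and x of holder_yellow in the frame of tunnel between -0.025 and 0.025 m and y of holder_blue in the frame of tunnel between -0.1 and 0.1 m and x of holder_blue in the frame of tunnel between -0.025 and 0.025 m and value of joint lamp_button above 0.004 m), for 0.05 s.
At the end, for the whole second after the job is handed in: Every holder present is upright on the table under the tunnel roof (centre within 100 mm of the tunnel's along it, 0.2 rad of square), at rest; the probe hangs in its rest (13 mm, 0.1 rad). Spots were gauged red, yellow, blue before; the button was pressed last (y of holder_red in the frame of tunnel between -0.1 and 0.1 m and x of holder_red in the frame of tunnel between -0.025 and 0.025 m and height (world z) of each of holder_red, holder_yellow, holder_blue below 0.008 m and angle between each of holder_red, holder_yellow, holder_blue's own z axis and vertical below 0.08 rad and angle between the y axis of each of holder_red, holder_yellow, holder_blue and the y axis of tunnel, either way round below 0.2 rad and y of holder_yellow in the frame of tunnel between -0.1 and 0.1 m and x of holder_yellow in the frame of tunnel between -0.025 and 0.025 m and y of holder_blue in the frame of tunnel between -0.1 and 0.1 m and x of holder_blue in the frame of tunnel between -0.025 and 0.025 m and horizontal distance between probe and rest_top below 0.013 m and height (world z) of probe between 0.103 and 0.117 m and angle between probe's own z axis and vertical below 0.1 rad and linear speed of each of probe, holder_red, holder_yellow, holder_blue below 0.03 m/s); the robot touches nothing.
It fails at once if a bystander is shifted by more than 4 cm (distance of any of paint_bottle, jar, bead_bowl, paint_brush, tape_roll, screwdriver, odd_slipper from where it was at the start of the episode above 0.04 m).
It fails at once if the probe is pushed onto a holder with more than 20 N (contact force between probe and holder_red above 20 N or contact force between probe and holder_yellow above 20 N or contact force between probe and holder_blue above 20 N).
Of holder_red, holder_yellow, holder_blue only 2 to 3 are there at a start; the rules pass over those that are not, and their reading is None.
At some moment in a run one of holder_red, holder_yellow, holder_blue may be knocked a few centimetres aside while the robot is not near it.
It also fails if it takes over 208 s, if anything falls off the work surface, if the arm or the gripper's body presses on something with over 40 N, if the wrist force passes 120 N, or if a joint passes its speed limit or range.

## Working session

There is one attempt and no reset: what is moved stays moved. The work goes in short steps, Python scripts to look and compute and a tool call to move; the robot and the scene stay as the last step left them, time stands still between calls to the robot, and variables do not carry over. Pictures are saved under pics/ and viewed, at most 16 in all, crops included, and the job is handed in when it is done.

Besides the shell and the picture viewer there is one more tool, called after "Call:" as a command line: name --argument value ..., lists and objects as JSON in quotes. play_rows: Moves the arm, as the interface text tells. Its arguments: {"type":"object","properties":{"plan":{"type":"array"},"grip":{"type":"number"},"force":{"type":"number"}},"required":["plan"]}

```bash
mkdir -p pics; cat > h.py <<'E'
import numpy as np, cv2
from scipy.spatial.transform import Rotation as R
from cell import *
def cam(name):
    c=capture(name); return c
def Rm(c):
    o=np.array(c["orientation"],float)
    if o.shape==(3,3): return o
    return R.from_rotvec(o).as_matrix() if o.size==3 else R.from_quat(o).as_matrix()
def F(c): return c["color"].shape[0]/2/np.tan(np.radians(c["fovy"])/2)
def ray(c,px):
    f=F(c); d=Rm(c)@np.array([(px[0]-c["cx"])/f,(px[1]-c["cy"])/f,1]); return np.array(c["position"],float),d/np.linalg.norm(d)
def at_z(c,px,z):
    p,d=ray(c,px); return p+d*(z-p[2])/d[2]
def proj(c,P):
    q=Rm(c).T@(np.array(P,float)-c["position"]); return np.array([q[0]/q[2]*F(c)+c["cx"],q[1]/q[2]*F(c)+c["cy"]])
def tri(c1,p1,c2,p2):
    a,u=ray(c1,p1); b,v=ray(c2,p2)
    A=np.stack([u,-v],1); s=np.linalg.lstsq(A,b-a,rcond=None)[0]
    x,y=a+u*s[0],b+v*s[1]; return (x+y)/2,np.linalg.norm(x-y)
E
python3 - <<'E'
from h import *
T=cam("top");S=cam("side")
for n,c in(("top",T),("side",S)):
    print(n,c["fovy"],c["cx"],c["cy"],c["position"],c["orientation"])
    cv2.imwrite(f"pics/{n}0.png",cv2.resize(c["color"][...,::-1],(800,600),interpolation=cv2.INTER_CUBIC))
print(hold_point_z if not callable(hold_point_z) else hold_point_z())
print(read_state())
for q in "holder_red holder_red_spot holder_yellow holder_yellow_spot holder_blue holder_blue_spot tunnel tunnel_mouth probe probe_grip probe_tip rest_top lamp_button_top".split():
    for n in("top","side"):
        print(q,n,[(np.round(r["location"],1).tolist(),round(r["p"],2)) for r in place_of(q,n)[:4]])
E
```

```text
top 44.58494386004222 256.28219135968294 193.2041814636261 [ 343.36905998  -37.47946289 1466.04718671] [-2.1541821   2.10692504 -0.16929221]
side 49.44367737184903 249.730477494153 186.87704635224762 [348.83164111 853.822521   940.79971374] [-0.31790819  2.77482717 -1.20241842]
18.700000000000003
{'t': 0.1, 'joint_positions': array([-1.40515201e+00,  2.21203095e-01,  1.52751797e+00,  2.51754898e-05,
        1.39469968e+00, -1.26081113e-01]), 'qvel': array([-0.00030005, -0.00071519, -0.00124058,  0.00023735, -0.00122272,
       -0.00095959]), 'effort': array([ 2.67730375e-04, -4.98248291e+01, -3.90545976e+01, -2.36340475e-04,
        5.75139697e-03, -1.22344443e-05]), 'position': array([ 179.67629895, -598.03475062,  230.26279437]), 'eef_rot': array([-3.10642391e+00, -4.56345432e-01,  1.78698488e-05]), 'ft_force': array([-0.09606532, -0.96191833, -0.01687751]), 'torque': array([-0.01943485, -0.09610237, -0.03793666]), 'grip_force': 0.0, 'finger_gap': 85.72112212389473}
holder_red top [([303.0, 230.3], 0.88), ([353.6, 236.5], 0.72)]
holder_red side [([286.2, 183.5], 0.94), ([197.9, 188
[... 425 characters left out ...]
.7, 172.8], 0.68)]
holder_blue_spot top [([115.7, 238.4], 0.28)]
holder_blue_spot side []
tunnel top [([194.6, 191.1], 0.97)]
tunnel side []
tunnel_mouth top []
tunnel_mouth side [([324.5, 298.7], 0.64)]
probe top [([127.8, 239.5], 0.7), ([113.2, 273.3], 0.45)]
probe side [([272.5, 301.0], 0.85), ([311.2, 339.6], 0.82)]
probe_grip top [([116.1, 234.8], 0.81), ([105.5, 271.9], 0.65)]
probe_grip side [([311.7, 332.6], 0.86), ([271.8, 288.6], 0.6)]
probe_tip top []
probe_tip side []
rest_top top [([127.3, 239.2], 0.72), ([114.3, 237.9], 0.46)]
rest_top side [([272.4, 306.8], 0.94)]
lamp_button_top top [([325.7, 284.5], 0.57), ([195.2, 244.4], 0.56)]
lamp_button_top side [([289.5, 251.2], 0.43)]
```

View pics/top0.png

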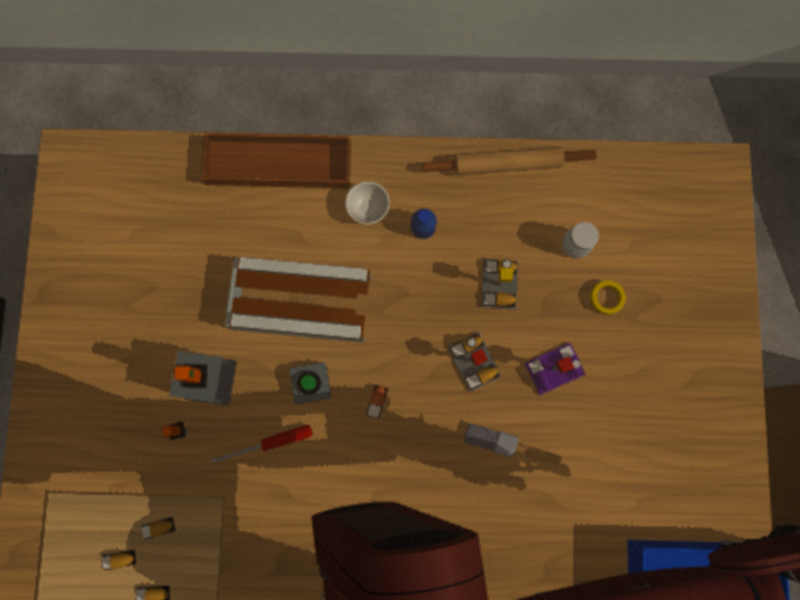

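View pics/side0.png

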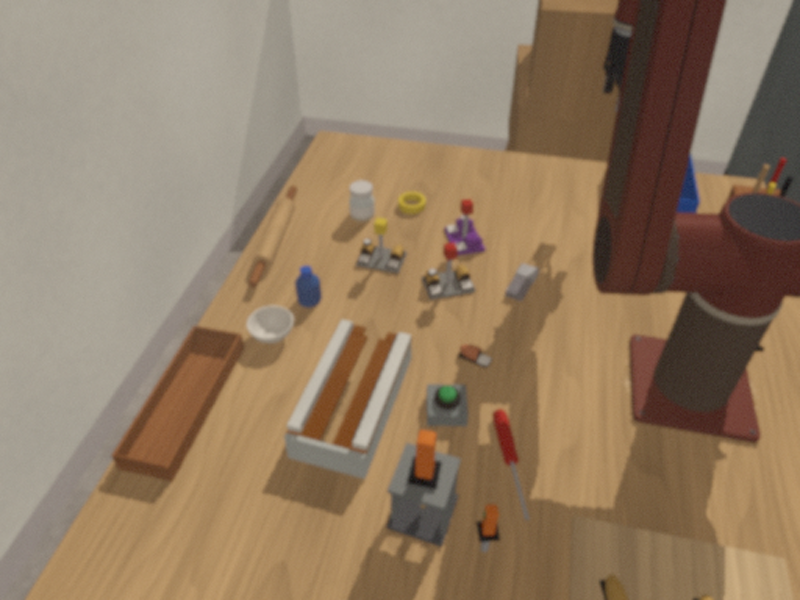

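The top view (800 px) shows:
- **Holders:** red at (473,362), yellow at (500,285), and no blue seen. The purple look-alike is at (555,368).
- **Tunnel:** around (298,298), mouth to the right.
- **Probe:** the full-size one is in the rest at (188,375). A small one is at (175,430).
- **Green button:** at (308,382).

Next I'll measure and overlay model outlines.

```bash
cat > m.py <<'E'
from h import *
T=cam("top");S=cam("side")
C={"top":T,"side":S}
def hsv(c): return cv2.cvtColor(c["color"],cv2.COLOR_RGB2HSV)
def seg(c,lo,hi,box):
    m=cv2.inRange(hsv(c),lo,hi); k=np.zeros_like(m); a,b,d,e=box; k[b:e,a:d]=m[b:e,a:d]
    n,l,s,ce=cv2.connectedComponentsWithStats(k); i=1+np.argmax(s[1:,4]); return ce[i],s[i]
E
python3 - <<'E'
from m import *
def b(x): return [int(v*.64) for v in x]
# 800px boxes -> 512
for name,lo,hi,bt,bs,z in [("red",(0,150,80),(8,255,255),(460,340,500,375),(435,235,465,265),94),("yellow",(22,150,80),(35,255,255),(490,255,525,290),(365,210,395,240),94),
   ("green",(45,120,40),(80,255,255),(290,365,330,400),(430,375,470,410),None),("probe",(5,170,80),(16,255,255),(165,355,215,395),(405,425,445,485),164)]:
    p1,s1=seg(T,lo,hi,b(bt)); p2,s2=seg(S,lo,hi,b(bs)); X,e=tri(T,p1,S,p2)
    print(name,p1.round(1),s1,p2.round(1),s2,X.round(1),round(e,1))
print("rest",*tri(T,(127.3,239.2),S,(272.4,306.8)), at_z(T,(127.3,239.2),110),at_z(S,(272.4,306.8),110))
print("mouth side",at_z(S,(324.5,298.7),0),"tun top",at_z(T,(194.6,191.1),0))
for n,a,s in(("red",(306,219.5),(274.1,169.5)),("yel",(322.8,168.4),(238.1,155.1))):
    print(n,"spot",at_z(T,a,40).round(1),at_z(S,s,40).round(1))
for n,a,s in(("red",(303,230.3),(286.2,183.5)),("yel",(319.7,179.2),(242,165.3))):
    print(n,"org",at_z(T,a,0).round(1),at_z(S,s,0).round(1))
print("btn",tri(T,(195.2,244.4),S,(289.5,251.2)))
t=T["color"][...,::-1]; s=S["color"][...,::-1]
def crop(im,x,y,w,h): return cv2.resize(im[y:y+h,x:x+w],(400,300),interpolation=cv2.INTER_CUBIC)
im=np.vstack([np.hstack([crop(t,100,155,140,105),crop(t,270,150,120,90)]),np.hstack([crop(s,180,195,140,105),crop(s,215,115,100,75)])])
cv2.imwrite("pics/c1.png",im)
E
```

```text
red [306.5 228.1] [302 224  10  10  72] [287.8 160.4] [285 156   7  10  59] [ 474.3 -173.1   93.5] 1.6
yellow [323.8 175.3] [319 171  10  10  79] [243.1 144.1] [240 140   8  10  60] [ 633.5 -223.9   94.2] 1.8
green [196.9 244.3] [192 240  11  10  84] [285.8 251.9] [282 249   9   7  42] [422.6 152.7  46.5] 2.0
probe [119.  238.9] [111 234  18  11 147] [271.8 290.9] [265 275  14  32 328] [425.4 354.7 162.7] 0.1
rest [426.18053252 350.87737712  93.33148646] 6.546505141518415 [428.413455   346.31696074 110.        ] [421.43979852 360.81371228 110.        ]
mouth side [305.49319816 242.73964908   0.        ] tun top [592.46118543 173.58904978   0.        ]
red spot [ 505.  -176.9   40. ] [ 519.4 -181.4   40. ]
yel spot [ 666.  -228.3   40. ] [ 654.6 -228.8   40. ]
red org [ 475.3 -171.6    0. ] [ 474.3 -166.     0. ]
yel org [ 639.6 -223.7    0. ] [ 640.7 -224.8    0. ]
btn (array([417.11897016, 156.26969801,  56.86729436]), np.float64(7.2571467891189485))
```

View pics/c1.png

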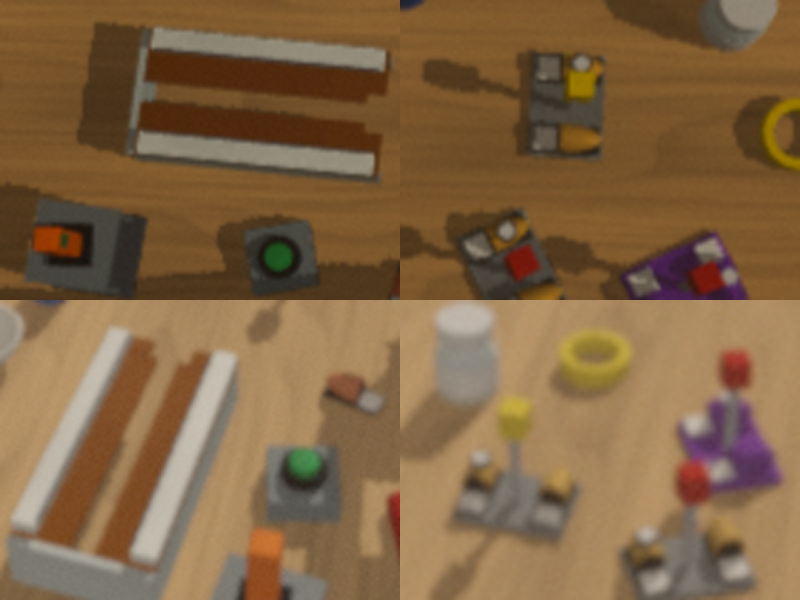

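The crops confirm the meant parts: the red holder (grey base, red block), the yellow holder, and the full-size probe in the rest. I'll refine the spots, tunnel and rest by segmentation.

```bash
cat > spots.py <<'E'
from m import *
def disc(c,px,r=5):
    x,y=np.round(px).astype(int); g=c["color"].astype(float); w=g[y-r:y+r+1,x-r:x+r+1]
    q=w.min(2); q=np.clip(q-(.55*q.max()+.45*np.median(q)),0,None)  # weight on bright white
    yy,xx=np.mgrid[y-r:y+r+1,x-r:x+r+1]; return np.array([(q*xx).sum(),(q*yy).sum()])/q.sum()
E
python3 - <<'E'
from spots import *
blk={"red":np.array([474.3,-173.1]),"yellow":np.array([633.5,-223.9])}
for n,a,s in(("red",(302.1,219),(277.5,174.2)),("yellow",(324.6,168.9),(235,154.5))):
    pa,ps=disc(T,a),disc(S,s); X,e=tri(T,pa,S,ps)
    print(n,pa.round(1),ps.round(1),X.round(1),round(e,1),at_z(T,pa,40).round(1),at_z(S,ps,40).round(1))
    d=X[:2]-blk[n]; print(" dist",np.hypot(*d).round(1),"yaw",np.degrees(np.arctan2(d[1],d[0])-np.arctan2(-8,34)).round(1))
# tunnel bars from top
h=hsv(T); m=cv2.inRange(h,(0,0,120),(179,70,255)); 
k=np.zeros_like(m); k[160:222,140:242]=m[160:222,140:242]
n,l,s,ce=cv2.connectedComponentsWithStats(k)
for i in range(1,n):
    if s[i,4]>60:
        ys,xs=np.where(l==i); P=np.array([at_z(T,(x,y),74)[:2] for x,y in zip(xs,ys)],np.float32)
        print("bar",s[i],cv2.minAreaRect(P),np.degrees(np.arctan2(*np.linalg.svd(P-P.mean(0))[2][0][::-1])).round(2))
# side bars
m=cv2.inRange(hsv(S),(0,0,150),(179,60,255)); k=np.zeros_like(m); k[200:310,180:268]=m[200:310,180:268]
n,l,s,ce=cv2.connectedComponentsWithStats(k)
for i in range(1,n):
    if s[i,4]>60:
        ys,xs=np.where(l==i); P=np.array([at_z(S,(x,y),74)[:2] for x,y in zip(xs,ys)],np.float32)
        print("sbar",s[i],cv2.minAreaRect(P),np.degrees(np.arctan2(*np.linalg.svd(P-P.mean(0))[2][0][::-1])).round(2))
# collar black (z118 top) in top; probe handle top orange
m=cv2.inRange(hsv(T),(0,0,0),(179,255,45)); k=np.zeros_like(m); k[228:256,108:142]=m[228:256,108:142]
ys,xs=np.where(k>0); P=np.array([at_z(T,(x,y),118)[:2] for x,y in zip(xs,ys)],np.float32); print("collar",len(xs),cv2.minAreaRect(P))
for px in [(112,227),(150.7,230.7),(110,256),(146,258)]: pass
# rest top & box corners from crop1 (scale 400/140)
for nm,z,pts in(("rest",110,[(36,200),(118,210),(26,282),(108,295)]),("box",0,[(247,232),(309,220),(252,291),(316,285)])):
    print(nm,[at_z(T,(100+x/2.857,155+y/2.857),z)[:2].round(0) for x,y in pts])
E
```

```text
red [301.5 218.8] [276.2 173. ] [ 507.8 -162.9   42.3] 2.4 [ 506.9 -163.2   40. ] [ 509.5 -165.6   40. ]
 dist 35.0 yaw 30.1
yellow [324.1 168.5] [234.4 153.7] [ 667.  -232.    41.1] 3.0 [ 665.8 -232.2   40. ] [ 669.  -233.5   40. ]
 dist 34.5 yaw -0.3
bar [153 165  82  15 536] ((639.9530639648438, 169.05819702148438), (248.30055236816406, 21.260526657104492), 85.41656494140625) -94.28
bar [148 201  83  15 579] ((526.95068359375, 177.6284637451172), (248.42840576171875, 21.130109786987305), 85.6864013671875) -94.24
sbar [180 200   8  15  92] ((738.1627197265625, 77.51173400878906), (20.419353485107422, 57.4026985168457), 20.274532318115234) 105.16
sbar [184 205  42  70 605] ((641.154541015625, 171.1881103515625), (251.80465698242188, 23.9506893157959), 85.71591186523438) 85.69
sbar [226 213  37  73 726] ((528.42529296875, 179.41615295410156), (251.69961547851562, 26.126487731933594), 85.48446655273438) 85.73
sbar [190 279  33  11 100] ((594.6280517578125, 314.84161376953125), (8.563112258911133, 83.25262451171875), 86.2806625366211) 175.83
collar 111 ((420.55792236328125, 335.4054260253906), (73.42979431152344, 46.9906005859375), 76.93698120117188)
rest [array([469., 392.]), array([460., 308.]), array([386., 396.]), array([375., 312.])]
box [array([449., 193.]), array([463., 125.]), array([385., 184.]), array([393., 115.])]
```

```bash
cat > go.py <<'E'
import sys
from h import *
def Rt(psi): 
    a=np.radians(psi); return np.array([[np.cos(a),np.sin(a),0],[np.sin(a),-np.cos(a),0],[0,0,-1.]])
def go(*wps):
    s=read_state(); p=s["position"]; r=R.from_rotvec(s["eef_rot"])
    ps=np.degrees(np.arctan2(*r.as_matrix()[:2,0][::-1]))
    print("at",p.round(1),"psi",ps.round(2),"gap",round(s["finger_gap"],1),"gf",round(s["grip_force"],1),"ft",np.round(s["ft_force"],1),"t",round(s["t"],1))
    for w in wps:
        d=r.inv().apply(np.array(w[:3])-p)/1000; a=np.degrees((r.inv()*R.from_matrix(Rt(w[3]))).as_rotvec())
        n=max(np.linalg.norm(d)*20,np.linalg.norm(a)/8.59)
        print(w,"xyz",d.round(4),"r",(a/8).round(3),"rows",round(n,1))
if __name__=="__main__": go(*[tuple(float(v) for v in a.split(",")) for a in sys.argv[1:]])
E
python3 - <<'E'
from m import *
from scipy.optimize import minimize
from go import go
ms={}
for n,box in(("top",(100,222,145,260)),("side",(250,265,295,320))):
    m=cv2.inRange(hsv(C[n]),(3,140,60),(18,255,255)); k=np.zeros_like(m); a,b,c,d=box; k[b:d,a:c]=m[b:d,a:c]
    l,s=cv2.connectedComponentsWithStats(k)[1:3]; ms[n]=cv2.resize((l==1+np.argmax(s[1:,4])).astype(np.uint8),None,fx=8,fy=8,interpolation=cv2.INTER_NEAREST)[b*8:d*8,a*8:c*8],a,b
def cost(v):
    x,y,w=v; t=0; a=np.radians(w)
    for n,(m,ox,oy) in ms.items():
        P=[((np.array(proj(C[n],(x+np.cos(a)*i*12-np.sin(a)*j*12,y+np.sin(a)*i*12+np.cos(a)*j*12,z)))+.5-[ox,oy])*8) for i in(-1,1) for j in(-1,1) for z in(118,201)]
        k=np.zeros_like(m); cv2.fillConvexPoly(k,cv2.convexHull(np.array(P,np.float32)).astype(np.int32),1); t+=(k!=m).sum()
    return t/64
best=min((minimize(cost,(424,353,w),method="Nelder-Mead",options=dict(initial_simplex=[(424,353,w),(430,353,w),(424,359,w),(424,353,w+10)])) for w in(-30,-5,20)),key=lambda r:r.fun)
print(best.x,best.fun)
go((400,-400,270,16.7),(410,0,270,85))
E
```

```text
[425.15322655 353.17096155   1.26587025] 706.875
at [ 179.8 -598.6  231.3] psi 16.72 gap 85.1 gf 0.0 ft [-0.1 -0.5 -0. ] t 1.7
(400, -400, 270, 16.7) xyz [ 0.268  -0.1268 -0.0387] r [0.    0.    0.002] rows 6.0
(410, 0, 270, 85) xyz [ 0.3927 -0.5071 -0.0387] r [-0.     0.    -8.535] rows 12.8
```

Call:
play_rows --plan '[{"x":0.268,"y":-0.127,"z":-0.039},{"x":0.268,"y":-0.127,"z":-0.039},{"x":0.268,"y":-0.127,"z":-0.039},{"x":0.268,"y":-0.127,"z":-0.039},{"x":0.268,"y":-0.127,"z":-0.039},{"x":0.268,"y":-0.127,"z":-0.039},{"x":0.393,"y":-0.507,"z":-0.039,"rz":-8.5},{"x":0.393,"y":-0.507,"z":-0.039,"rz":-8.5},{"x":0.393,"y":-0.507,"z":-0.039,"rz":-8.5},{"x":0.393,"y":-0.507,"z":-0.039,"rz":-8.5},{"x":0.393,"y":-0.507,"z":-0.039,"rz":-8.5},{"x":0.393,"y":-0.507,"z":-0.039,"rz":-8.5}]' --grip 0.085

```text
validation failed for argument at $.pl...
```

```bash
python3 go.py 425,353.5,270,86
```

```text
at [ 179.8 -598.6  231.3] psi 16.72 gap 85.1 gf 0.0 ft [-0.1 -0.5 -0. ] t 1.7
(425.0, 353.5, 270.0, 86.0) xyz [ 0.5087 -0.8413 -0.0387] r [-0.    0.   -8.66] rows 19.7
```

Call:
play_rows --plan '[{"x":0.268,"y":-0.127,"z":-0.039,"rx":0,"ry":0,"rz":0},{"x":0.268,"y":-0.127,"z":-0.039,"rx":0,"ry":0,"rz":0},{"x":0.268,"y":-0.127,"z":-0.039,"rx":0,"ry":0,"rz":0},{"x":0.268,"y":-0.127,"z":-0.039,"rx":0,"ry":0,"rz":0},{"x":0.268,"y":-0.127,"z":-0.039,"rx":0,"ry":0,"rz":0},{"x":0.268,"y":-0.127,"z":-0.039,"rx":0,"ry":0,"rz":0}]' --grip 0.085

```text
t: 2.3
position: [401.2, -398.3, 270.9]
eef_rot: [3.108, 0.456, 0.001]
ft_force: [1.0, -0.9, -0.5]
finger_gap: 85.1
grip_force: 0.0
```

```bash
python3 go.py 425,353.5,270,86
```

```text
at [ 401.2 -398.3  270.9] psi 16.71 gap 85.1 gf 0.0 ft [ 1.  -0.9 -0.5] t 2.3
(425.0, 353.5, 270.0, 86.0) xyz [ 2.390e-01 -7.132e-01  5.000e-04] r [ 6.000e-03  1.000e-03 -8.661e+00] rows 15.0
```

Call:
play_rows --plan '[{"x":0.239,"y":-0.713,"z":0,"rx":0,"ry":0,"rz":-8.66},{"x":0.239,"y":-0.713,"z":0,"rx":0,"ry":0,"rz":-8.66},{"x":0.239,"y":-0.713,"z":0,"rx":0,"ry":0,"rz":-8.66},{"x":0.239,"y":-0.713,"z":0,"rx":0,"ry":0,"rz":-8.66},{"x":0.239,"y":-0.713,"z":0,"rx":0,"ry":0,"rz":-8.66},{"x":0.239,"y":-0.713,"z":0,"rx":0,"ry":0,"rz":-8.66},{"x":0.239,"y":-0.713,"z":0,"rx":0,"ry":0,"rz":-8.66},{"x":0.239,"y":-0.713,"z":0,"rx":0,"ry":0,"rz":-8.66},{"x":0.239,"y":-0.713,"z":0,"rx":0,"ry":0,"rz":-8.66},{"x":0.239,"y":-0.713,"z":0,"rx":0,"ry":0,"rz":-8.66},{"x":0.239,"y":-0.713,"z":0,"rx":0,"ry":0,"rz":-8.66},{"x":0.239,"y":-0.713,"z":0,"rx":0,"ry":0,"rz":-8.66}]'

```text
t: 3.5
position: [418.6, 202.1, 270.8]
eef_rot: [2.297, 2.142, 0.002]
ft_force: [0.6, -0.3, 1.4]
finger_gap: 85.0
grip_force: 0.0
```

```bash
python3 go.py 425,353.5,270,86 425,353.5,147,86
```

```text
at [418.6 202.1 270.8] psi 86.01 gap 85.0 gf 0.0 ft [ 0.6 -0.3  1.4] t 3.5
(425.0, 353.5, 270.0, 86.0) xyz [ 0.1515 -0.0042  0.0009] r [ 0.01  -0.003  0.001] rows 3.0
(425.0, 353.5, 147.0, 86.0) xyz [ 0.1515 -0.0043  0.1239] r [ 0.01  -0.003  0.001] rows 3.9
```

Call:
play_rows --plan '[{"x":0.1515,"y":-0.004,"z":0.001,"rx":0,"ry":0,"rz":0},{"x":0.1515,"y":-0.004,"z":0.001,"rx":0,"ry":0,"rz":0},{"x":0.1515,"y":-0.004,"z":0.001,"rx":0,"ry":0,"rz":0},{"x":0.1515,"y":-0.004,"z":0.001,"rx":0,"ry":0,"rz":0},{"x":0.1515,"y":-0.004,"z":0.04,"rx":0,"ry":0,"rz":0},{"x":0.1515,"y":-0.004,"z":0.08,"rx":0,"ry":0,"rz":0},{"x":0.1515,"y":-0.004,"z":0.124,"rx":0,"ry":0,"rz":0},{"x":0.1515,"y":-0.004,"z":0.124,"rx":0,"ry":0,"rz":0},{"x":0.1515,"y":-0.004,"z":0.124,"rx":0,"ry":0,"rz":0}]'

```text
t: 4.4
position: [425.3, 350.7, 146.6]
eef_rot: [-2.298, -2.142, 0.002]
ft_force: [0.6, -0.3, 0.9]
finger_gap: 85.0
grip_force: 0.0
```

```bash
python3 go.py 425,353.5,147,86; python3 - <<'E'
from h import *
T=cam("top");S=cam("side")
t=T["color"][...,::-1]; s=S["color"][...,::-1]
def crop(im,x,y,w,h,W=400,H=300): return cv2.resize(im[y:y+h,x:x+w],(W,H),interpolation=cv2.INTER_CUBIC)
cv2.imwrite("pics/c2.png",np.vstack([np.hstack([crop(t,0,0,512,384),crop(s,0,0,512,384)]),np.hstack([crop(t,80,200,100,75),crop(s,222,250,100,75)])]))
for q in("holder_blue","holder_blue_spot"):
    for n in("top","side"): print(q,n,place_of(q,n)[:3])
E
```

```text
at [425.3 350.7 146.6] psi 85.97 gap 85.0 gf 0.0 ft [ 0.6 -0.3  0.9] t 4.4
(425.0, 353.5, 147.0, 86.0) xyz [ 0.0028 -0.0005 -0.0004] r [-0.009  0.007 -0.003] rows 0.1
holder_blue top [{'location': [192.7, 192.7], 'p': 0.37}]
holder_blue side []
holder_blue_spot top [{'location': [303.7, 220.4], 'p': 0.41}]
holder_blue_spot side []
```

View pics/c2.png

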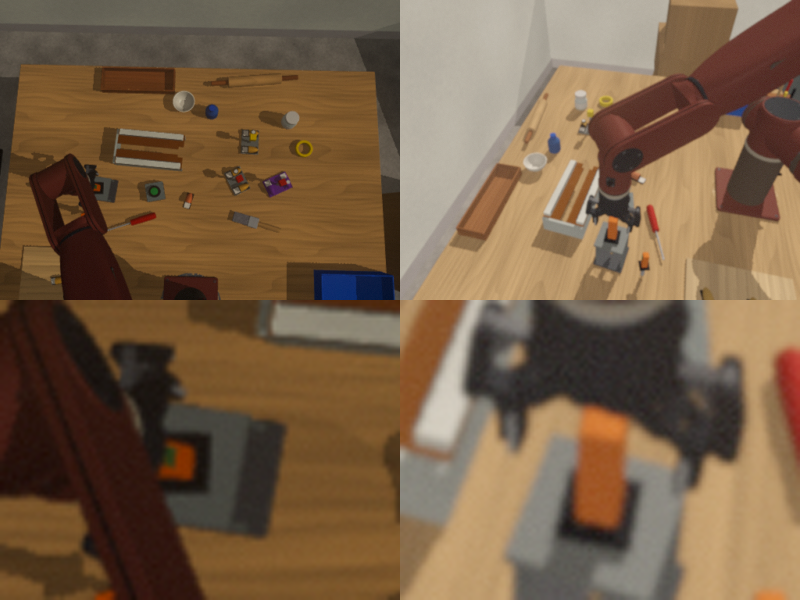

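The gripper straddles the probe handle in the side crop at (600,470). The bench is now fully visible and there's no blue holder. Closing on the handle.

Call:
play_rows --plan '[{"x":0.002,"y":0,"z":0,"rx":0,"ry":0,"rz":0},{"x":0.002,"y":0,"z":0,"rx":0,"ry":0,"rz":0},{"x":0.002,"y":0,"z":0,"rx":0,"ry":0,"rz":0},{"x":0.002,"y":0,"z":0,"rx":0,"ry":0,"rz":0},{"x":0.002,"y":0,"z":0,"rx":0,"ry":0,"rz":0},{"x":0.002,"y":0,"z":0,"rx":0,"ry":0,"rz":0},{"x":0.002,"y":0,"z":0,"rx":0,"ry":0,"rz":0},{"x":0.002,"y":0,"z":0,"rx":0,"ry":0,"rz":0},{"x":0.002,"y":0,"z":0,"rx":0,"ry":0,"rz":0},{"x":0.002,"y":0,"z":0,"rx":0,"ry":0,"rz":0}]' --grip 0.015 --force 60

```text
t: 5.7
position: [425.7, 353.4, 146.4]
eef_rot: [-2.298, -2.143, -0.0]
ft_force: [-1.1, 0.8, 2.0]
finger_gap: 24.0
grip_force: 58.1
```

```bash
python3 go.py 425,353.5,275,86
```

```text
at [425.7 353.4 146.4] psi 86.0 gap 24.0 gf 58.1 ft [-1.1  0.8  2. ] t 5.7
(425.0, 353.5, 275.0, 86.0) xyz [ 1.000e-04 -7.000e-04 -1.286e-01] r [ 0.001 -0.001  0.   ] rows 2.6
```

Call:
play_rows --plan '[{"x":0,"y":0,"z":-0.03,"rx":0,"ry":0,"rz":0},{"x":0,"y":0,"z":-0.06,"rx":0,"ry":0,"rz":0},{"x":0,"y":0,"z":-0.095,"rx":0,"ry":0,"rz":0},{"x":0,"y":0,"z":-0.13,"rx":0,"ry":0,"rz":0},{"x":0,"y":0,"z":-0.13,"rx":0,"ry":0,"rz":0},{"x":0,"y":0,"z":-0.13,"rx":0,"ry":0,"rz":0}]'

```text
t: 6.3
position: [425.7, 353.2, 276.2]
eef_rot: [2.298, 2.142, 0.001]
ft_force: [-0.4, -0.5, -2.6]
finger_gap: 23.3
grip_force: 58.1
```

```bash
python3 go.py 507.8,-164,275,86; python3 - <<'E'
from h import *
T=cam("top");S=cam("side")
t=T["color"][...,::-1]; s=S["color"][...,::-1]
def crop(im,x,y,w,h,W=400,H=300): return cv2.resize(im[y:y+h,x:x+w],(W,H),interpolation=cv2.INTER_CUBIC)
cv2.imwrite("pics/c3.png",np.hstack([crop(t,60,190,120,90),crop(s,200,220,140,105)]))
E
```

```text
at [425.7 353.2 276.2] psi 86.0 gap 23.3 gf 58.1 ft [-0.4 -0.5 -2.6] t 6.3
(507.8, -164.0, 275.0, 86.0) xyz [-0.5102  0.118   0.0012] r [ 0.003 -0.001 -0.   ] rows 10.5
```

View pics/c3.png

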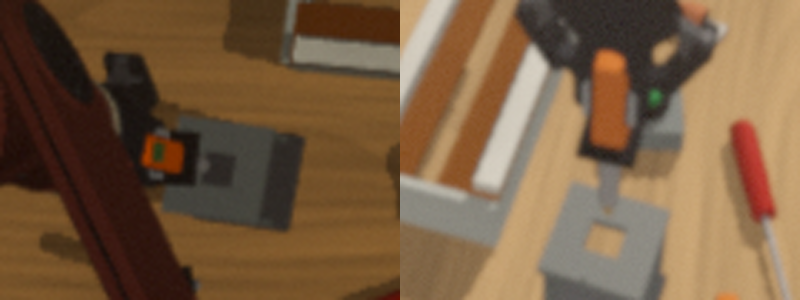

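The probe is held upright, clear of the rest, and its opening is visible at about (606,239) in the right crop.

Call:
play_rows --plan '[{"x":-0.045,"y":0.01,"z":0,"rx":0,"ry":0,"rz":0},{"x":-0.09,"y":0.02,"z":0,"rx":0,"ry":0,"rz":0},{"x":-0.135,"y":0.03,"z":0,"rx":0,"ry":0,"rz":0},{"x":-0.18,"y":0.04,"z":0,"rx":0,"ry":0,"rz":0},{"x":-0.225,"y":0.052,"z":0,"rx":0,"ry":0,"rz":0},{"x":-0.27,"y":0.062,"z":0,"rx":0,"ry":0,"rz":0},{"x":-0.315,"y":0.073,"z":0,"rx":0,"ry":0,"rz":0},{"x":-0.36,"y":0.083,"z":0,"rx":0,"ry":0,"rz":0},{"x":-0.405,"y":0.094,"z":0,"rx":0,"ry":0,"rz":0},{"x":-0.45,"y":0.104,"z":0,"rx":0,"ry":0,"rz":0},{"x":-0.49,"y":0.113,"z":0,"rx":0,"ry":0,"rz":0},{"x":-0.51,"y":0.118,"z":0,"rx":0,"ry":0,"rz":0}]'

```text
t: 7.6
position: [506.6, -166.7, 273.6]
eef_rot: [-2.298, -2.137, 0.004]
ft_force: [-0.4, 1.1, -2.0]
finger_gap: 23.2
grip_force: 61.8
```

```bash
python3 - <<'E'
from spots import *
from go import go
print("hole",tri(T,(124.5,241),S,(272.1,303.7)),at_z(T,(124.5,241),110),at_z(S,(272.1,303.7),110))
for n in("top","side"):
  for q in("probe_tip","holder_red_spot","holder_yellow_spot","probe"): print(n,q,[(np.round(r["location"],1),round(r["p"],2)) for r in place_of(q,n)[:3]])
p=read_state()["position"]; print("expect tip px side",proj(S,p-[0,0,126.4]),"origin",proj(S,p-[0,0,36.4]))
for c,px,n in((S,(276.2,173),"red side"),(T,(324.1,168.5),"yel top"),(S,(234.4,153.7),"yel side")): print(n,disc(c,px))
s=S["color"][...,::-1]; t=T["color"][...,::-1]
cv2.imwrite("pics/c4.png",np.hstack([cv2.resize(s[100:190,215:335],(400,300),interpolation=cv2.INTER_CUBIC),cv2.resize(t[140:260,260:420],(400,300),interpolation=cv2.INTER_CUBIC)]))
go((507.8,-164,180,86),(507.8,-164,163,86))
E
```

```text
hole (array([423.25217834, 353.83668557, 110.8589015 ]), np.float64(0.5113710117972554)) [423.04668783 354.07068737 110.        ] [423.5859666  353.31760479 110.        ]
top probe_tip [(array([126.1, 237.7]), 0.73)]
top holder_red_spot [(array([368.3, 234.5]), 0.82), (array([306.3, 220.5]), 0.62)]
top holder_yellow_spot []
top probe [(array([113.2, 272.3]), 0.54), (array([311.3, 211.1]), 0.39), (array([126.6, 237.4]), 0.33)]
side probe_tip []
side holder_red_spot [(array([295.9, 138.6]), 0.81), (array([278. , 171.3]), 0.64), (array([324.3, 301.6]), 0.32)]
side holder_yellow_spot [(array([240. , 155.4]), 0.71)]
side probe [(array([281.4, 123.6]), 0.83), (array([310.9, 340.2]), 0.8)]
expect tip px side [277.75555448 146.89140217] origin [278.87350607 122.55686196]
red side [276.24827586 173.        ]
yel top [323.32 168.2 ]
yel side [234.52985075 153.71442786]
at [ 507.8 -162.7  276.3] psi 86.09 gap 23.5 gf 61.7 ft [ 0.4 -0.1 -1.3] t 8.1
(507.8, -164, 180, 86) xyz [-0.0013  0.0001  0.0963] r [ 0.    -0.001  0.011] rows 1.9
(507.8, -164, 163, 86) xyz [-1.300e-03  1.000e-04  1.133e-01] r [ 0.    -0.001  0.011] rows 2.3
```

View pics/c4.png

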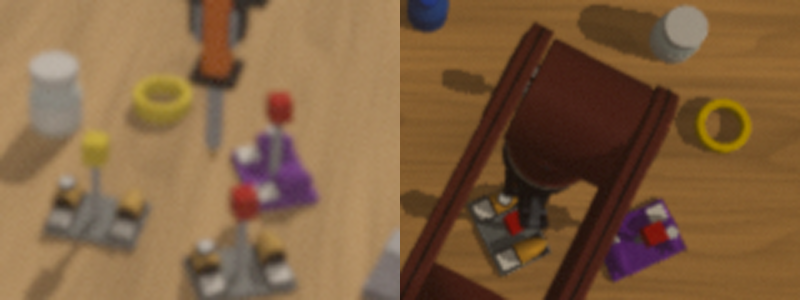

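The tip hangs at crop (215,150), above the red spot at (205,247). I'll descend to about 12 mm above it and check alignment.

Call:
play_rows --plan '[{"x":-0.001,"y":0.001,"z":0.03,"rx":0,"ry":0,"rz":0},{"x":-0.001,"y":0.001,"z":0.06,"rx":0,"ry":0,"rz":0},{"x":-0.001,"y":0.001,"z":0.085,"rx":0,"ry":0,"rz":0},{"x":-0.001,"y":0.001,"z":0.097,"rx":0,"ry":0,"rz":0},{"x":-0.001,"y":0.001,"z":0.097,"rx":0,"ry":0,"rz":0},{"x":-0.001,"y":0.001,"z":0.097,"rx":0,"ry":0,"rz":0}]'

```text
t: 8.7
position: [509.3, -164.9, 180.4]
eef_rot: [2.296, 2.142, 0.001]
ft_force: [-0.0, 0.7, -1.8]
finger_gap: 23.4
grip_force: 61.6
```

```bash
python3 - <<'E'
from spots import *
from go import go
p=read_state()["position"]; print(p,"expect tip",proj(S,p-[0,0,126.4]),"spot",disc(S,(276.2,173)),"pred spot",proj(S,(507.8,-164,40)))
s=S["color"][...,::-1]
cv2.imwrite("pics/c5.png",cv2.resize(s[140:185,250:310],(800,600),interpolation=cv2.INTER_CUBIC))
go((507.8,-164,163,86))
E
```

```text
[ 509.85831502 -165.25729132  181.28195281] expect tip [276.19946687 169.60129035] spot [276.20996885 172.98753894] pred spot [276.59264051 173.38556704]
at [ 509.9 -165.3  181.3] psi 86.01 gap 23.2 gf 61.6 ft [ 0.2 -0.7 -2.6] t 8.8
(507.8, -164, 163, 86) xyz [ 0.0011 -0.0022  0.0183] r [0.022 0.009 0.001] rows 0.4
```

View pics/c5.png

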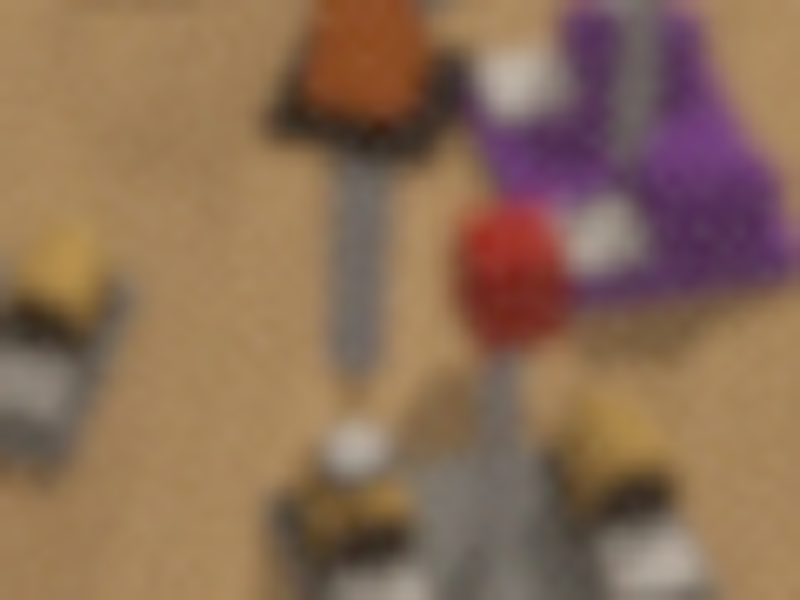

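The brass tip sits directly above the white spot at (354,440), so I'll press.

Call:
play_rows --plan '[{"x":0.001,"y":0,"z":0.006,"rx":0,"ry":0,"rz":0},{"x":0.001,"y":0,"z":0.011,"rx":0,"ry":0,"rz":0},{"x":0.001,"y":0,"z":0.015,"rx":0,"ry":0,"rz":0},{"x":0.001,"y":0,"z":0.0185,"rx":0,"ry":0,"rz":0},{"x":0.001,"y":0,"z":0.0185,"rx":0,"ry":0,"rz":0},{"x":0.001,"y":0,"z":0.0185,"rx":0,"ry":0,"rz":0},{"x":0.001,"y":0,"z":0.0185,"rx":0,"ry":0,"rz":0}]'

```text
t: 9.5
position: [508.9, -163.8, 161.1]
eef_rot: [2.297, 2.142, 0.0]
ft_force: [0.4, 0.6, 1.5]
finger_gap: 23.5
grip_force: 62.1
```

```bash
python3 - <<'E'
from spots import *
from go import go
go((667.5,-232,181,86))
p=read_state()["position"]; print("exp tip",proj(S,p-[0,0,126.4]), [x.round(2) for x in (disc(S,(276.2,173)),)])
E
```

```text
at [ 508.9 -163.9  161.1] psi 86.0 gap 23.2 gf 62.1 ft [ 0.2 -0.1  0.9] t 9.6
(667.5, -232, 181, 86) xyz [-0.0569  0.163  -0.0198] r [ 0.003  0.001 -0.   ] rows 3.5
exp tip [276.20109397 174.57968064] [array([277.23, 172.01])]
```

Call:
play_rows --plan '[{"x":0,"y":0,"z":0,"rx":0,"ry":0,"rz":0},{"x":0,"y":0,"z":0,"rx":0,"ry":0,"rz":0},{"x":0,"y":0,"z":-0.03,"rx":0,"ry":0,"rz":0},{"x":0,"y":0,"z":-0.07,"rx":0,"ry":0,"rz":0},{"x":0,"y":0,"z":-0.1,"rx":0,"ry":0,"rz":0},{"x":0,"y":0,"z":-0.1,"rx":0,"ry":0,"rz":0},{"x":-0.014,"y":0.041,"z":-0.1,"rx":0,"ry":0,"rz":0},{"x":-0.028,"y":0.082,"z":-0.1,"rx":0,"ry":0,"rz":0},{"x":-0.043,"y":0.123,"z":-0.1,"rx":0,"ry":0,"rz":0},{"x":-0.057,"y":0.163,"z":-0.1,"rx":0,"ry":0,"rz":0},{"x":-0.057,"y":0.163,"z":-0.1,"rx":0,"ry":0,"rz":0},{"x":-0.057,"y":0.163,"z":-0.1,"rx":0,"ry":0,"rz":0}]'

```text
t: 10.8
position: [666.5, -231.8, 256.4]
eef_rot: [-2.293, -2.138, 0.004]
ft_force: [-0.5, 0.2, -1.5]
finger_gap: 23.8
grip_force: 62.2
```

```bash
python3 - <<'E'
from spots import *
from go import go
print("yel spot",disc(S,(234.5,153.7)),"red spot now",disc(S,(276.2,173)))
go((668,-232.5,181,86))
E
```

```text
yel spot [234.52314815 153.72592593] red spot now [276.18873239 172.99295775]
at [ 666.3 -231.5  259.6] psi 86.0 gap 23.1 gf 62.2 ft [-0.2  1.1 -1.7] t 10.9
(668, -232.5, 181, 86) xyz [-0.001   0.002   0.0786] r [-0.015 -0.006  0.   ] rows 1.6
```

Neither spot has moved. Descending to just above the yellow spot.

Call:
play_rows --plan '[{"x":-0.001,"y":0.002,"z":0.03,"rx":0,"ry":0,"rz":0},{"x":-0.001,"y":0.002,"z":0.06,"rx":0,"ry":0,"rz":0},{"x":-0.001,"y":0.002,"z":0.078,"rx":0,"ry":0,"rz":0},{"x":-0.001,"y":0.002,"z":0.078,"rx":0,"ry":0,"rz":0},{"x":-0.001,"y":0.002,"z":0.078,"rx":0,"ry":0,"rz":0},{"x":-0.001,"y":0.002,"z":0.078,"rx":0,"ry":0,"rz":0}]'

```text
t: 11.5
position: [670.3, -233.6, 185.6]
eef_rot: [2.295, 2.14, 0.002]
ft_force: [0.8, -0.4, -1.8]
finger_gap: 23.1
grip_force: 62.1
```

```bash
python3 - <<'E'
from spots import *
from go import go
p=read_state()["position"]; print("exp tip",proj(S,p-[0,0,126.4]),"spot",disc(S,(234.5,153.7)))
s=S["color"][...,::-1]
cv2.imwrite("pics/c6.png",cv2.resize(s[125:170,205:265],(600,450),interpolation=cv2.INTER_CUBIC))
go((668,-232.5,161.5,86))
E
```

```text
exp tip [233.87220636 149.30869347] spot [234.56278027 153.7264574 ]
at [ 670.3 -233.6  185.3] psi 86.0 gap 23.2 gf 62.1 ft [-0.5 -0.3 -2. ] t 11.6
(668, -232.5, 161.5, 86) xyz [ 0.001  -0.0025  0.0238] r [0.024 0.01  0.   ] rows 0.5
```

View pics/c6.png

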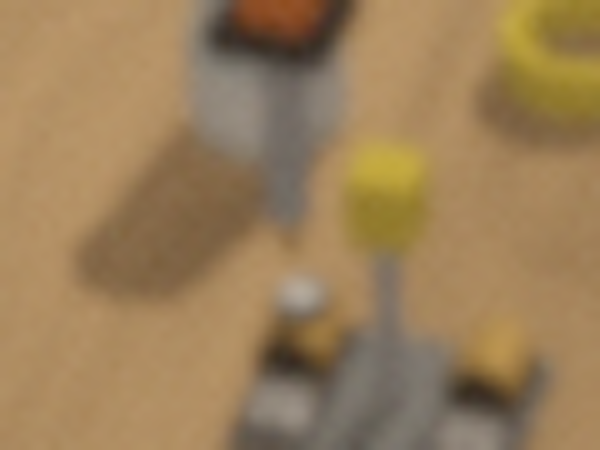

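The tip at (290,240) is about 1 px (3 mm) left of the spot at (300,292), so I'll correct −2.5 mm in x and press.

Call:
play_rows --plan '[{"x":0.001,"y":-0.0025,"z":0.006,"rx":0,"ry":0,"rz":0},{"x":0.001,"y":-0.0025,"z":0.012,"rx":0,"ry":0,"rz":0},{"x":0.001,"y":-0.0025,"z":0.017,"rx":0,"ry":0,"rz":0},{"x":0.001,"y":-0.0025,"z":0.02,"rx":0,"ry":0,"rz":0},{"x":0.001,"y":-0.0025,"z":0.0235,"rx":0,"ry":0,"rz":0},{"x":0.001,"y":-0.0025,"z":0.0235,"rx":0,"ry":0,"rz":0},{"x":0.001,"y":-0.0025,"z":0.0235,"rx":0,"ry":0,"rz":0},{"x":0.001,"y":-0.0025,"z":0.0235,"rx":0,"ry":0,"rz":0}]'

```text
t: 12.4
position: [666.8, -232.0, 159.7]
eef_rot: [-2.298, -2.143, 0.0]
ft_force: [-2.4, 1.1, 0.6]
finger_gap: 23.5
grip_force: 62.6
```

```bash
python3 go.py 668,-232.5,161.5,86
```

```text
at [ 666.8 -232.   159.7] psi 86.0 gap 23.5 gf 62.6 ft [-2.4  1.1  0.6] t 12.4
(668.0, -232.5, 161.5, 86.0) xyz [-0.0004  0.0012 -0.0018] r [-0.001 -0.     0.   ] rows 0.0
```

Call:
play_rows --plan '[{"x":0,"y":0,"z":0,"rx":0,"ry":0,"rz":0},{"x":0,"y":0,"z":0,"rx":0,"ry":0,"rz":0},{"x":0,"y":0,"z":0,"rx":0,"ry":0,"rz":0},{"x":0,"y":0,"z":-0.03,"rx":0,"ry":0,"rz":0},{"x":0,"y":0,"z":-0.075,"rx":0,"ry":0,"rz":0},{"x":0,"y":0,"z":-0.12,"rx":0,"ry":0,"rz":0},{"x":0,"y":0,"z":-0.12,"rx":0,"ry":0,"rz":0}]'

```text
t: 13.1
position: [670.4, -233.7, 288.9]
eef_rot: [2.287, 2.133, 0.009]
ft_force: [1.8, -0.4, -0.4]
finger_gap: 23.5
grip_force: 62.5
```

```bash
python3 go.py 424,353.6,275,86
```

```text
at [ 670.4 -233.7  288.9] psi 86.0 gap 23.5 gf 62.5 ft [ 1.8 -0.4 -0.4] t 13.1
(424.0, 353.6, 275.0, 86.0) xyz [ 0.5688 -0.2869  0.0066] r [ 0.101  0.04  -0.   ] rows 12.7
```

Call:
play_rows --plan '[{"x":0.043,"y":-0.021,"z":0,"rx":0,"ry":0,"rz":0},{"x":0.086,"y":-0.043,"z":0,"rx":0,"ry":0,"rz":0},{"x":0.13,"y":-0.065,"z":0,"rx":0,"ry":0,"rz":0},{"x":0.174,"y":-0.087,"z":0,"rx":0,"ry":0,"rz":0},{"x":0.218,"y":-0.108,"z":0,"rx":0,"ry":0,"rz":0},{"x":0.262,"y":-0.13,"z":0,"rx":0,"ry":0,"rz":0},{"x":0.306,"y":-0.152,"z":0,"rx":0,"ry":0,"rz":0},{"x":0.35,"y":-0.174,"z":0,"rx":0,"ry":0,"rz":0},{"x":0.394,"y":-0.196,"z":0,"rx":0,"ry":0,"rz":0},{"x":0.438,"y":-0.218,"z":0,"rx":0,"ry":0,"rz":0},{"x":0.48,"y":-0.239,"z":0,"rx":0,"ry":0,"rz":0},{"x":0.515,"y":-0.257,"z":0,"rx":0,"ry":0,"rz":0}]'

```text
t: 14.3
position: [445.1, 301.8, 278.5]
eef_rot: [-2.296, -2.143, -0.001]
ft_force: [0.2, -0.9, -1.9]
finger_gap: 23.5
grip_force: 62.3
```

Call:
play_rows --plan '[{"x":0.03,"y":-0.015,"z":0,"rx":0,"ry":0,"rz":0},{"x":0.054,"y":-0.027,"z":0,"rx":0,"ry":0,"rz":0},{"x":0.054,"y":-0.027,"z":0,"rx":0,"ry":0,"rz":0},{"x":0.054,"y":-0.027,"z":0,"rx":0,"ry":0,"rz":0},{"x":0.054,"y":-0.027,"z":0,"rx":0,"ry":0,"rz":0},{"x":0.054,"y":-0.027,"z":0,"rx":0,"ry":0,"rz":0}]'

```text
t: 14.9
position: [423.8, 354.5, 279.1]
eef_rot: [2.299, 2.141, -0.0]
ft_force: [-0.6, 0.4, -2.1]
finger_gap: 23.3
grip_force: 62.3
```

```bash
python3 go.py 424,353.6,275,86
```

```text
at [423.8 354.5 279.1] psi 85.92 gap 23.3 gf 62.3 ft [-0.6  0.4 -2.1] t 14.9
(424.0, 353.6, 275.0, 86.0) xyz [-0.0009  0.0002  0.0041] r [ 0.001  0.002 -0.011] rows 0.1
```

Call:
play_rows --plan '[{"x":-0.001,"y":0,"z":0.03,"rx":0,"ry":0,"rz":0},{"x":-0.001,"y":0,"z":0.045,"rx":0,"ry":0,"rz":0},{"x":-0.001,"y":0,"z":0.06,"rx":0,"ry":0,"rz":0},{"x":-0.001,"y":0,"z":0.075,"rx":0,"ry":0,"rz":0},{"x":-0.001,"y":0,"z":0.09,"rx":0,"ry":0,"rz":0},{"x":-0.001,"y":0,"z":0.09,"rx":0,"ry":0,"rz":0},{"x":-0.001,"y":0,"z":0.09,"rx":0,"ry":0,"rz":0}]'

```text
t: 15.6
position: [423.1, 354.4, 189.1]
eef_rot: [-2.297, -2.143, 0.001]
ft_force: [0.1, -0.4, -1.0]
finger_gap: 23.5
grip_force: 62.1
```

```bash
python3 go.py 424,353.6,147,86
```

```text
at [423.1 354.4 189.1] psi 86.0 gap 23.5 gf 62.1 ft [ 0.1 -0.4 -1. ] t 15.6
(424.0, 353.6, 147.0, 86.0) xyz [-0.0007  0.0009  0.0421] r [-0.004  0.002  0.   ] rows 0.8
```

Force reads free, so the shank is in the opening. Lowering and opening.

Call:
play_rows --plan '[{"x":0,"y":0.001,"z":0.012,"rx":0,"ry":0,"rz":0},{"x":0,"y":0.001,"z":0.024,"rx":0,"ry":0,"rz":0},{"x":0,"y":0.001,"z":0.034,"rx":0,"ry":0,"rz":0},{"x":0,"y":0.001,"z":0.04,"rx":0,"ry":0,"rz":0},{"x":0,"y":0.001,"z":0.042,"rx":0,"ry":0,"rz":0},{"x":0,"y":0.001,"z":0.042,"rx":0,"ry":0,"rz":0},{"x":0,"y":0.001,"z":0.042,"rx":0,"ry":0,"rz":0}]'

```text
t: 16.3
position: [424.4, 354.5, 147.6]
eef_rot: [2.298, 2.142, 0.001]
ft_force: [-0.4, -0.5, -2.2]
finger_gap: 23.4
grip_force: 62.4
```

Call:
play_rows --plan '[{"x":0,"y":0,"z":0,"rx":0,"ry":0,"rz":0},{"x":0,"y":0,"z":0,"rx":0,"ry":0,"rz":0},{"x":0,"y":0,"z":0,"rx":0,"ry":0,"rz":0},{"x":0,"y":0,"z":0,"rx":0,"ry":0,"rz":0},{"x":0,"y":0,"z":0,"rx":0,"ry":0,"rz":0},{"x":0,"y":0,"z":0,"rx":0,"ry":0,"rz":0},{"x":0,"y":0,"z":0,"rx":0,"ry":0,"rz":0},{"x":0,"y":0,"z":0,"rx":0,"ry":0,"rz":0},{"x":0,"y":0,"z":0,"rx":0,"ry":0,"rz":0},{"x":0,"y":0,"z":-0.04,"rx":0,"ry":0,"rz":0},{"x":0,"y":0,"z":-0.08,"rx":0,"ry":0,"rz":0},{"x":0,"y":0,"z":-0.12,"rx":0,"ry":0,"rz":0}]' --grip 0.085

```text
t: 17.5
position: [423.9, 354.2, 268.4]
eef_rot: [-2.298, -2.142, 0.001]
ft_force: [0.1, 0.6, 0.3]
finger_gap: 85.2
grip_force: 0.0
```

```bash
python3 - <<'E'
from m import *
from go import go
s=S["color"][...,::-1]; t=T["color"][...,::-1]
cv2.imwrite("pics/c7.png",np.vstack([np.hstack([cv2.resize(s[250:340,210:330],(400,300)),cv2.resize(t[190:280,70:190],(400,300))]),np.hstack([cv2.resize(t[140:260,230:390],(400,300)),cv2.resize(s[100:190,200:320],(400,300))])]))
b=lambda x:[int(v*.64) for v in x]
for name,lo,hi,bt,bs in [("red",(0,150,80),(8,255,255),(430,330,515,385),(425,235,465,275)),("yellow",(22,150,80),(35,255,255),(470,245,535,310),(355,205,405,250))]:
    p1,s1=seg(T,lo,hi,b(bt)); p2,s2=seg(S,lo,hi,b(bs)); X,e=tri(T,p1,S,p2); print(name,p1.round(1),s1[4],p2.round(1),s2[4],X.round(1),round(e,1))
go((590,-60,240,86),(474.3,-173.1,180,120))
E
```

```text
red [306.5 228.1] 73 [274.5 155.5] 2 [ 495.1 -169.8  108.4] 45.6
yellow [323.9 175.2] 76 [243.1 144.1] 58 [ 633.9 -224.2   94.2] 1.8
at [427.1 356.2 274.7] psi 86.01 gap 84.8 gf 0.0 ft [ 0.8 -0.1  1.5] t 17.6
(590, -60, 240, 86) xyz [-0.4041  0.1912  0.0337] r [ 0.069 -0.05   0.001] rows 9.0
(474.3, -173.1, 180, 120) xyz [-0.5254  0.0831  0.0918] r [ 0.082 -0.028 -4.249] rows 10.8
```

View pics/c7.png

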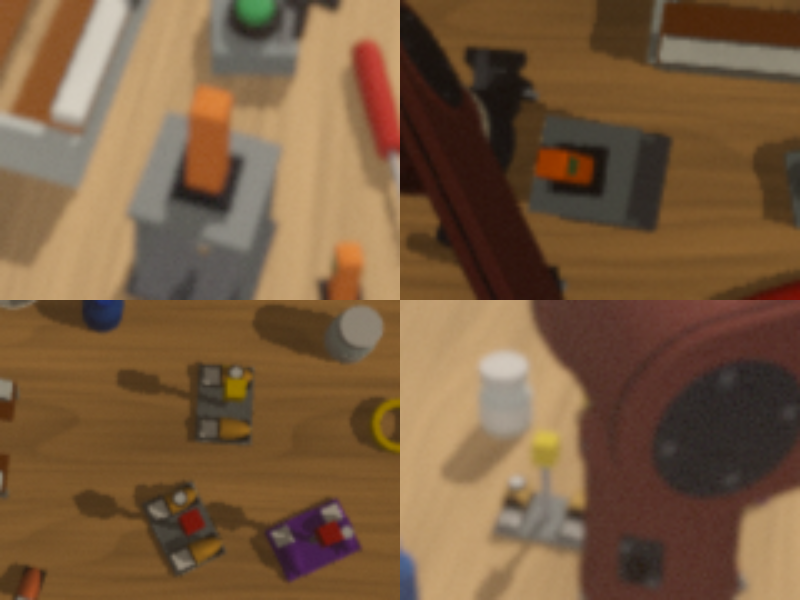

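The probe hangs upright in its rest and both holders are where they were. Next, the red holder.

Call:
play_rows --plan '[{"x":-0.048,"y":0.008,"z":0.005,"rx":0,"ry":0,"rz":-0.4},{"x":-0.096,"y":0.015,"z":0.01,"rx":0,"ry":0,"rz":-0.8},{"x":-0.144,"y":0.023,"z":0.015,"rx":0,"ry":0,"rz":-1.2},{"x":-0.192,"y":0.03,"z":0.025,"rx":0,"ry":0,"rz":-1.6},{"x":-0.24,"y":0.038,"z":0.035,"rx":0,"ry":0,"rz":-2},{"x":-0.288,"y":0.046,"z":0.045,"rx":0,"ry":0,"rz":-2.4},{"x":-0.336,"y":0.053,"z":0.055,"rx":0,"ry":0,"rz":-2.8},{"x":-0.384,"y":0.061,"z":0.065,"rx":0,"ry":0,"rz":-3.2},{"x":-0.43,"y":0.068,"z":0.075,"rx":0,"ry":0,"rz":-3.6},{"x":-0.475,"y":0.075,"z":0.085,"rx":0,"ry":0,"rz":-4},{"x":-0.51,"y":0.081,"z":0.085,"rx":0,"ry":0,"rz":-4.25},{"x":-0.525,"y":0.083,"z":0.085,"rx":0,"ry":0,"rz":-4.25}]'

```text
t: 18.8
position: [469.8, -177.9, 181.4]
eef_rot: [-1.574, -2.718, 0.001]
ft_force: [0.2, -0.0, 0.4]
finger_gap: 85.3
grip_force: 0.0
```

Call:
play_rows --plan '[{"x":0,"y":0,"z":0,"rx":0,"ry":0,"rz":0},{"x":0,"y":0,"z":0,"rx":0,"ry":0,"rz":0}]'

```text
t: 19.0
position: [470.2, -174.3, 182.0]
eef_rot: [-1.572, -2.719, -0.001]
ft_force: [0.4, 0.3, -0.2]
finger_gap: 85.1
grip_force: 0.0
```

```bash
python3 go.py 474.3,-173.1,180,120 474.3,-173.1,81,120
```

```text
at [ 470.2 -174.3  182. ] psi 119.95 gap 85.1 gf 0.0 ft [ 0.4  0.3 -0.2] t 19.0
(474.3, -173.1, 180.0, 120.0) xyz [-0.001   0.0042  0.002 ] r [ 0.001 -0.008 -0.006] rows 0.1
(474.3, -173.1, 81.0, 120.0) xyz [-0.0011  0.0042  0.101 ] r [ 0.001 -0.008 -0.006] rows 2.0
```

Call:
play_rows --plan '[{"x":-0.001,"y":0.004,"z":0.03,"rx":0,"ry":0,"rz":0},{"x":-0.001,"y":0.004,"z":0.06,"rx":0,"ry":0,"rz":0},{"x":-0.001,"y":0.004,"z":0.085,"rx":0,"ry":0,"rz":0},{"x":-0.001,"y":0.004,"z":0.101,"rx":0,"ry":0,"rz":0},{"x":-0.001,"y":0.004,"z":0.101,"rx":0,"ry":0,"rz":0},{"x":-0.001,"y":0.004,"z":0.101,"rx":0,"ry":0,"rz":0}]'

```text
t: 19.6
position: [474.6, -172.8, 81.7]
eef_rot: [-1.569, -2.722, -0.0]
ft_force: [-0.1, -0.4, -0.1]
finger_gap: 85.1
grip_force: 0.0
```

Call:
play_rows --plan '[{"x":0,"y":0,"z":0,"rx":0,"ry":0,"rz":0},{"x":0,"y":0,"z":0,"rx":0,"ry":0,"rz":0},{"x":0,"y":0,"z":0,"rx":0,"ry":0,"rz":0},{"x":0,"y":0,"z":0,"rx":0,"ry":0,"rz":0},{"x":0,"y":0,"z":0,"rx":0,"ry":0,"rz":0},{"x":0,"y":0,"z":0,"rx":0,"ry":0,"rz":0},{"x":0,"y":0,"z":0,"rx":0,"ry":0,"rz":0},{"x":0,"y":0,"z":0,"rx":0,"ry":0,"rz":0},{"x":0,"y":0,"z":0,"rx":0,"ry":0,"rz":0},{"x":0,"y":0,"z":0,"rx":0,"ry":0,"rz":0}]' --grip 0.015 --force 40

```text
t: 20.6
position: [474.7, -174.2, 81.9]
eef_rot: [1.571, 2.72, 0.0]
ft_force: [-1.0, 1.7, 4.8]
finger_gap: 23.6
grip_force: 40.2
```

```bash
python3 - <<'E'
from m import *
from go import go
tun=np.array([584,174.3]); u=np.array([.075,.9972])
p=lambda y,z:(*(tun+u*y).round(1),z,85.7)
go(p(-215,86),p(-110,86),p(60,86))
s=S["color"][...,::-1]; t=T["color"][...,::-1]
cv2.imwrite("pics/c8.png",np.hstack([cv2.resize(t[140:260,230:390],(400,300)),cv2.resize(s[110:200,220:340],(400,300))]))
E
```

```text
at [ 474.6 -174.2   81.8] psi 119.99 gap 23.5 gf 40.2 ft [-0.7  1.7  6. ] t 20.7
(np.float64(567.9), np.float64(-40.1), 86, 85.7) xyz [ 0.0695  0.1478 -0.0042] r [3.000e-03 3.000e-03 4.287e+00] rows 4.0
(np.float64(575.8), np.float64(64.6), 86, 85.7) xyz [ 0.1562  0.207  -0.0042] r [3.000e-03 3.000e-03 4.287e+00] rows 5.2
(np.float64(588.5), np.float64(234.1), 86, 85.7) xyz [ 0.2967  0.3027 -0.0042] r [3.000e-03 3.000e-03 4.287e+00] rows 8.5
```

View pics/c8.png

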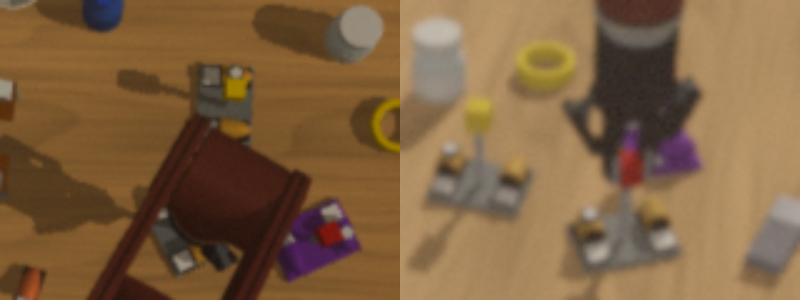

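The red block is held squarely. Carrying it low to the tunnel mouth while turning it.

Call:
play_rows --plan '[{"x":0,"y":0,"z":-0.005,"rx":0,"ry":0,"rz":0},{"x":0.01,"y":0.02,"z":-0.007,"rx":0,"ry":0,"rz":0.6},{"x":0.023,"y":0.048,"z":-0.007,"rx":0,"ry":0,"rz":1.4},{"x":0.036,"y":0.076,"z":-0.007,"rx":0,"ry":0,"rz":2.2},{"x":0.049,"y":0.104,"z":-0.007,"rx":0,"ry":0,"rz":3},{"x":0.06,"y":0.13,"z":-0.007,"rx":0,"ry":0,"rz":3.8},{"x":0.068,"y":0.145,"z":-0.007,"rx":0,"ry":0,"rz":4.29},{"x":0.0695,"y":0.148,"z":-0.007,"rx":0,"ry":0,"rz":4.29},{"x":0.0695,"y":0.148,"z":-0.007,"rx":0,"ry":0,"rz":4.29},{"x":0.0695,"y":0.148,"z":-0.007,"rx":0,"ry":0,"rz":4.29}]'

```text
t: 21.7
position: [566.9, -40.4, 87.7]
eef_rot: [-2.302, -2.137, 0.002]
ft_force: [0.7, -0.2, -2.3]
finger_gap: 23.2
grip_force: 40.3
```

```bash
python3 - <<'E'
from m import *
from go import go
tun=np.array([584,174.3]); u=np.array([.075,.9972])
p=lambda y,z:(*(tun+u*y).round(1),z,85.7)
go(p(-215,86),p(-110,86),p(62,86))
s=S["color"][...,::-1]; t=T["color"][...,::-1]
cv2.imwrite("pics/c9.png",np.hstack([cv2.resize(t[140:245,140:280],(400,300)),cv2.resize(s[130:280,170:370],(400,300))]))
E
```

```text
at [567.1 -40.7  88.1] psi 85.66 gap 23.1 gf 40.3 ft [-0.5 -0.1 -2.4] t 21.8
(np.float64(567.9), np.float64(-40.1), 86, 85.7) xyz [0.0006 0.0007 0.0021] r [-0.004  0.001 -0.005] rows 0.0
(np.float64(575.8), np.float64(64.6), 86, 85.7) xyz [0.1056 0.0007 0.0021] r [-0.004  0.001 -0.005] rows 2.1
(np.float64(588.6), np.float64(236.1), 86, 85.7) xyz [0.2776 0.0005 0.002 ] r [-0.004  0.001 -0.005] rows 5.6
```

View pics/c9.png

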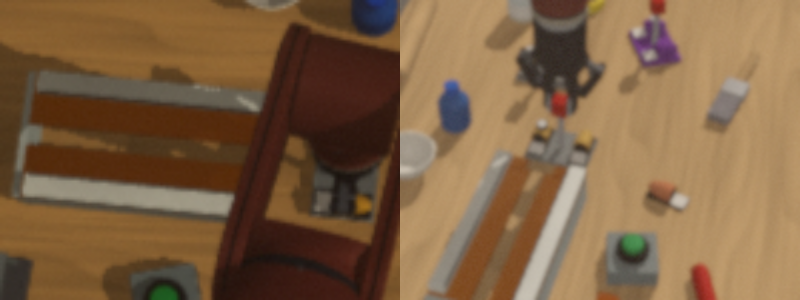

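The red holder is square in front of the mouth, in line with the slot. Pushing in.

Call:
play_rows --plan '[{"x":0.03,"y":0.0005,"z":0.002,"rx":0,"ry":0,"rz":0},{"x":0.06,"y":0.0005,"z":0.002,"rx":0,"ry":0,"rz":0},{"x":0.085,"y":0.0005,"z":0.002,"rx":0,"ry":0,"rz":0},{"x":0.105,"y":0.0005,"z":0.002,"rx":0,"ry":0,"rz":0},{"x":0.12,"y":0.0005,"z":0.002,"rx":0,"ry":0,"rz":0},{"x":0.12,"y":0.0005,"z":0.002,"rx":0,"ry":0,"rz":0}]'

```text
t: 22.4
position: [577.2, 80.9, 86.4]
eef_rot: [-2.302, -2.138, -0.001]
ft_force: [0.2, -0.9, -2.5]
finger_gap: 23.7
grip_force: 39.9
```

```bash
python3 go.py 588.6,236.1,86,85.7
```

```text
at [577.2  80.9  86.4] psi 85.76 gap 23.7 gf 39.9 ft [ 0.2 -0.9 -2.5] t 22.4
(588.6, 236.1, 86.0, 85.7) xyz [ 1.556e-01 -1.000e-04  4.000e-04] r [ 0.    -0.003  0.008] rows 3.1
```

Call:
play_rows --plan '[{"x":0.03,"y":0,"z":0,"rx":0,"ry":0,"rz":0},{"x":0.06,"y":0,"z":0,"rx":0,"ry":0,"rz":0},{"x":0.09,"y":0,"z":0,"rx":0,"ry":0,"rz":0},{"x":0.12,"y":0,"z":0,"rx":0,"ry":0,"rz":0},{"x":0.145,"y":0,"z":0,"rx":0,"ry":0,"rz":0},{"x":0.155,"y":0,"z":0,"rx":0,"ry":0,"rz":0},{"x":0.155,"y":0,"z":0,"rx":0,"ry":0,"rz":0},{"x":0.155,"y":0,"z":0.002,"rx":0,"ry":0,"rz":0},{"x":0.155,"y":0,"z":0.004,"rx":0,"ry":0,"rz":0},{"x":0.155,"y":0,"z":0.004,"rx":0,"ry":0,"rz":0},{"x":0.155,"y":0,"z":0.004,"rx":0,"ry":0,"rz":0}]'

```text
t: 23.5
position: [589.2, 232.9, 82.9]
eef_rot: [2.304, 2.134, -0.001]
ft_force: [-3.3, -2.5, 4.9]
finger_gap: 23.3
grip_force: 40.8
```

Call:
play_rows --plan '[{"x":0,"y":0,"z":0,"rx":0,"ry":0,"rz":0},{"x":0,"y":0,"z":0,"rx":0,"ry":0,"rz":0},{"x":0,"y":0,"z":0,"rx":0,"ry":0,"rz":0},{"x":0,"y":0,"z":0,"rx":0,"ry":0,"rz":0},{"x":0,"y":0,"z":0,"rx":0,"ry":0,"rz":0},{"x":0,"y":0,"z":0,"rx":0,"ry":0,"rz":0},{"x":0,"y":0,"z":0,"rx":0,"ry":0,"rz":0},{"x":0,"y":0,"z":0,"rx":0,"ry":0,"rz":0},{"x":0,"y":0,"z":-0.03,"rx":0,"ry":0,"rz":0},{"x":0,"y":0,"z":-0.065,"rx":0,"ry":0,"rz":0},{"x":0,"y":0,"z":-0.1,"rx":0,"ry":0,"rz":0},{"x":0,"y":0,"z":-0.1,"rx":0,"ry":0,"rz":0}]' --grip 0.085

```text
t: 24.7
position: [592.6, 235.4, 189.2]
eef_rot: [2.3, 2.133, 0.015]
ft_force: [0.3, -0.5, 0.9]
finger_gap: 85.1
grip_force: 0.0
```

```bash
python3 - <<'E'
from spots import *
from go import go
s=S["color"][...,::-1]; t=T["color"][...,::-1]
b=lambda x:[int(v*.64) for v in x]
p1,s1=seg(T,(22,150,80),(35,255,255),b((440,225,560,330))); p2,s2=seg(S,(22,150,80),(35,255,255),b((340,205,405,270))); X,e=tri(T,p1,S,p2); print(p1,s1[4],p2,s2[4],X.round(1),round(e,1))
print(disc(T,(324.1,168.5)),disc(S,(234.4,153.7)))
cv2.imwrite("pics/c10.png",np.vstack([np.hstack([cv2.resize(t[140:245,140:280],(400,300)),cv2.resize(s[170:305,170:350],(400,300))]),np.hstack([cv2.resize(t[140:260,230:390],(400,300)),cv2.resize(s[100:190,200:320],(400,300))])]))
go((633.8,-224,180,89.7))
E
```

```text
[323.65432099 175.32098765] 81 [243.09836066 144.04918033] 61 [ 633.4 -223.4   94.8] 1.9
[324.07580175 168.46355685] [234.52057613 153.70123457]
at [589.7 234.6 183.7] psi 85.68 gap 85.1 gf 0.0 ft [-0.5 -0.4 -1.4] t 24.8
(633.8, -224, 180, 89.7) xyz [-0.454   0.0785  0.0035] r [ 0.019 -0.006 -0.503] rows 9.2
```

View pics/c10.png

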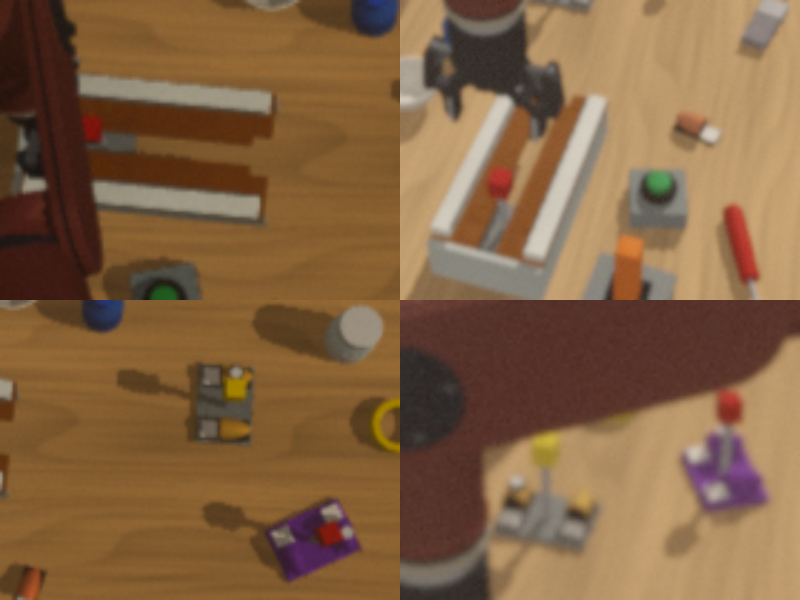

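The red holder stands in the tunnel and the yellow one hasn't moved. On to yellow.

Call:
play_rows --plan '[{"x":-0.045,"y":0.008,"z":0,"rx":0,"ry":0,"rz":-0.05},{"x":-0.09,"y":0.016,"z":0,"rx":0,"ry":0,"rz":-0.1},{"x":-0.135,"y":0.023,"z":0,"rx":0,"ry":0,"rz":-0.15},{"x":-0.18,"y":0.031,"z":0,"rx":0,"ry":0,"rz":-0.2},{"x":-0.225,"y":0.039,"z":0,"rx":0,"ry":0,"rz":-0.25},{"x":-0.27,"y":0.047,"z":0,"rx":0,"ry":0,"rz":-0.3},{"x":-0.315,"y":0.055,"z":0,"rx":0,"ry":0,"rz":-0.35},{"x":-0.36,"y":0.062,"z":0,"rx":0,"ry":0,"rz":-0.4},{"x":-0.405,"y":0.07,"z":0,"rx":0,"ry":0,"rz":-0.45},{"x":-0.44,"y":0.076,"z":0,"rx":0,"ry":0,"rz":-0.5},{"x":-0.454,"y":0.0785,"z":0,"rx":0,"ry":0,"rz":-0.5},{"x":-0.454,"y":0.0785,"z":0,"rx":0,"ry":0,"rz":-0.5}]'

```text
t: 26.0
position: [632.0, -225.8, 180.3]
eef_rot: [-2.229, -2.21, 0.001]
ft_force: [-0.3, 1.0, -0.9]
finger_gap: 85.1
grip_force: 0.0
```

Call:
play_rows --plan '[{"x":0,"y":0,"z":0,"rx":0,"ry":0,"rz":0},{"x":0,"y":0,"z":0,"rx":0,"ry":0,"rz":0}]'

```text
t: 26.2
position: [632.9, -222.2, 181.7]
eef_rot: [-2.225, -2.216, -0.0]
ft_force: [0.4, 0.8, -0.5]
finger_gap: 84.7
grip_force: 0.0
```

```bash
python3 go.py 633.8,-224,81.5,89.7; python3 -c "
from spots import *
print(disc(S,(234.4,153.7)))"
```

```text
at [ 632.9 -222.2  181.7] psi 89.78 gap 84.7 gf 0.0 ft [ 0.4  0.8 -0.5] t 26.2
(633.8, -224.0, 81.5, 89.7) xyz [-0.0019  0.001   0.1002] r [-0.007 -0.008  0.01 ] rows 2.0
[234.45890411 153.73789954]
```

Call:
play_rows --plan '[{"x":-0.001,"y":0.001,"z":0.03,"rx":0,"ry":0,"rz":0},{"x":-0.001,"y":0.001,"z":0.06,"rx":0,"ry":0,"rz":0},{"x":-0.001,"y":0.001,"z":0.085,"rx":0,"ry":0,"rz":0},{"x":-0.001,"y":0.001,"z":0.1,"rx":0,"ry":0,"rz":0},{"x":-0.001,"y":0.001,"z":0.1,"rx":0,"ry":0,"rz":0},{"x":-0.001,"y":0.001,"z":0.1,"rx":0,"ry":0,"rz":0}]'

```text
t: 26.9
position: [634.6, -225.0, 83.2]
eef_rot: [2.226, 2.215, 0.0]
ft_force: [0.1, -0.9, 0.8]
finger_gap: 85.3
grip_force: 0.0
```

Call:
play_rows --plan '[{"x":0,"y":0,"z":0,"rx":0,"ry":0,"rz":0},{"x":0,"y":0,"z":0,"rx":0,"ry":0,"rz":0},{"x":0,"y":0,"z":0,"rx":0,"ry":0,"rz":0},{"x":0,"y":0,"z":0,"rx":0,"ry":0,"rz":0},{"x":0,"y":0,"z":0,"rx":0,"ry":0,"rz":0},{"x":0,"y":0,"z":0,"rx":0,"ry":0,"rz":0},{"x":0,"y":0,"z":0,"rx":0,"ry":0,"rz":0},{"x":0,"y":0,"z":0,"rx":0,"ry":0,"rz":0},{"x":0,"y":0,"z":0,"rx":0,"ry":0,"rz":0},{"x":0,"y":0,"z":0,"rx":0,"ry":0,"rz":0}]' --grip 0.015 --force 40

```text
t: 27.9
position: [634.3, -225.6, 83.0]
eef_rot: [2.227, 2.215, 0.0]
ft_force: [-1.8, -0.6, 6.3]
finger_gap: 23.5
grip_force: 41.2
```

```bash
python3 go.py 567.9,-40.1,86,85.7 580.4,126.4,86,85.7
```

```text
at [ 634.3 -225.6   83. ] psi 89.67 gap 23.5 gf 41.2 ft [-1.8 -0.6  6.3] t 27.9
(567.9, -40.1, 86.0, 85.7) xyz [ 0.1851 -0.0674 -0.0032] r [0.004 0.003 0.497] rows 3.9
(580.4, 126.4, 86.0, 85.7) xyz [ 0.3517 -0.0559 -0.0033] r [0.004 0.003 0.497] rows 7.1
```

Call:
play_rows --plan '[{"x":0,"y":0,"z":-0.005,"rx":0,"ry":0,"rz":0},{"x":0.02,"y":-0.007,"z":-0.005,"rx":0,"ry":0,"rz":0.1},{"x":0.055,"y":-0.02,"z":-0.005,"rx":0,"ry":0,"rz":0.2},{"x":0.09,"y":-0.033,"z":-0.005,"rx":0,"ry":0,"rz":0.3},{"x":0.125,"y":-0.046,"z":-0.005,"rx":0,"ry":0,"rz":0.4},{"x":0.16,"y":-0.058,"z":-0.005,"rx":0,"ry":0,"rz":0.5},{"x":0.18,"y":-0.0655,"z":-0.005,"rx":0,"ry":0,"rz":0.5},{"x":0.185,"y":-0.0675,"z":-0.005,"rx":0,"ry":0,"rz":0.5},{"x":0.185,"y":-0.0675,"z":-0.005,"rx":0,"ry":0,"rz":0.5},{"x":0.185,"y":-0.0675,"z":-0.005,"rx":0,"ry":0,"rz":0.5}]'

```text
t: 28.9
position: [567.8, -40.6, 87.2]
eef_rot: [2.304, 2.136, -0.0]
ft_force: [-0.0, -0.8, -2.5]
finger_gap: 23.2
grip_force: 40.2
```

```bash
python3 go.py 567.9,-40.1,87,85.7 580.4,126.4,87,85.7
```

```text
at [567.8 -40.6  87.2] psi 85.67 gap 23.2 gf 40.2 ft [-0.  -0.8 -2.5] t 28.9
(567.9, -40.1, 87.0, 85.7) xyz [0.0005 0.     0.0002] r [ 0.001  0.003 -0.004] rows 0.0
(580.4, 126.4, 87.0, 85.7) xyz [ 1.675e-01 -1.000e-04  1.000e-04] r [ 0.001  0.003 -0.004] rows 3.3
```

Call:
play_rows --plan '[{"x":0.025,"y":0,"z":0,"rx":0,"ry":0,"rz":0},{"x":0.05,"y":0,"z":0,"rx":0,"ry":0,"rz":0},{"x":0.075,"y":0,"z":0,"rx":0,"ry":0,"rz":0},{"x":0.1,"y":0,"z":0,"rx":0,"ry":0,"rz":0},{"x":0.125,"y":0,"z":0,"rx":0,"ry":0,"rz":0},{"x":0.15,"y":0,"z":0,"rx":0,"ry":0,"rz":0},{"x":0.167,"y":0,"z":0,"rx":0,"ry":0,"rz":0},{"x":0.167,"y":0,"z":0.001,"rx":0,"ry":0,"rz":0},{"x":0.167,"y":0,"z":0.003,"rx":0,"ry":0,"rz":0},{"x":0.167,"y":0,"z":0.004,"rx":0,"ry":0,"rz":0},{"x":0.167,"y":0,"z":0.004,"rx":0,"ry":0,"rz":0},{"x":0.167,"y":0,"z":0.004,"rx":0,"ry":0,"rz":0}]'

```text
t: 30.1
position: [580.3, 125.7, 83.4]
eef_rot: [2.304, 2.135, -0.0]
ft_force: [-1.7, -1.3, 0.2]
finger_gap: 23.1
grip_force: 40.4
```

Call:
play_rows --plan '[{"x":0,"y":0,"z":0,"rx":0,"ry":0,"rz":0},{"x":0,"y":0,"z":0,"rx":0,"ry":0,"rz":0},{"x":0,"y":0,"z":0,"rx":0,"ry":0,"rz":0},{"x":0,"y":0,"z":0,"rx":0,"ry":0,"rz":0},{"x":0,"y":0,"z":0,"rx":0,"ry":0,"rz":0},{"x":0,"y":0,"z":0,"rx":0,"ry":0,"rz":0},{"x":0,"y":0,"z":0,"rx":0,"ry":0,"rz":0},{"x":0,"y":0,"z":0,"rx":0,"ry":0,"rz":0},{"x":0,"y":0,"z":-0.03,"rx":0,"ry":0,"rz":0},{"x":0,"y":0,"z":-0.065,"rx":0,"ry":0,"rz":0},{"x":0,"y":0,"z":-0.1,"rx":0,"ry":0,"rz":0},{"x":0,"y":0,"z":-0.1,"rx":0,"ry":0,"rz":0}]' --grip 0.085

```text
t: 31.3
position: [583.8, 127.0, 189.8]
eef_rot: [2.299, 2.132, 0.013]
ft_force: [1.2, -0.2, 0.7]
finger_gap: 85.3
grip_force: 0.0
```

```bash
python3 go.py 422.6,152.7,180,85.7
```

```text
at [583.8 127.  189.8] psi 85.69 gap 85.3 gf 0.0 ft [ 1.2 -0.2  0.7] t 31.3
(422.6, 152.7, 180.0, 85.7) xyz [ 0.0135 -0.1628  0.0082] r [ 0.075 -0.012 -0.002] rows 3.3
```

Call:
play_rows --plan '[{"x":0.004,"y":-0.04,"z":0,"rx":0,"ry":0,"rz":0},{"x":0.008,"y":-0.08,"z":0,"rx":0,"ry":0,"rz":0},{"x":0.011,"y":-0.12,"z":0,"rx":0,"ry":0,"rz":0},{"x":0.0135,"y":-0.159,"z":0,"rx":0,"ry":0,"rz":0},{"x":0.0135,"y":-0.159,"z":0,"rx":0,"ry":0,"rz":0},{"x":0.0135,"y":-0.159,"z":0,"rx":0,"ry":0,"rz":0},{"x":0.0135,"y":-0.159,"z":0.03,"rx":0,"ry":0,"rz":0},{"x":0.0135,"y":-0.159,"z":0.06,"rx":0,"ry":0,"rz":0},{"x":0.0135,"y":-0.159,"z":0.09,"rx":0,"ry":0,"rz":0},{"x":0.0135,"y":-0.159,"z":0.09,"rx":0,"ry":0,"rz":0},{"x":0.0135,"y":-0.159,"z":0.09,"rx":0,"ry":0,"rz":0}]' --grip 0

```text
t: 32.4
position: [423.2, 151.9, 93.3]
eef_rot: [-2.304, -2.135, 0.002]
ft_force: [0.1, -0.9, 0.5]
finger_gap: 0.2
grip_force: 0.0
```

```bash
python3 - <<'E'
from m import *
from go import go
s=S["color"][...,::-1]; t=T["color"][...,::-1]
b=lambda x:[int(v*.64) for v in x]
tun=np.array([584,174.3]); u=np.array([.075,.9972])
for n,lo,hi in(("red",(0,150,80),(8,255,255)),("yellow",(22,150,80),(35,255,255))):
    try:
        p2,s2=seg(S,lo,hi,b((290,320,390,480))); X=at_z(S,p2,94)[:2]-tun; print(n,s2[4],"tunnel y",X@u,"x",X@[u[1],-u[0]])
    except Exception as e: print(n,e)
cv2.imwrite("pics/c11.png",np.vstack([np.hstack([cv2.resize(t[140:245,140:280],(400,300)),cv2.resize(s[170:305,170:350],(400,300))]),np.hstack([cv2.resize(s[225:285,240:320],(400,300)),cv2.resize(t[150:270,90:250],(400,300))])]))
go((422.6,152.7,60,85.7),(422.6,152.7,40,85.7))
E
```

```text
red 136 tunnel y 56.4112200354643 x 8.928741050121696
yellow 103 tunnel y -49.90143082136399 x 0.955192160295796
at [424.4 152.2  95. ] psi 85.66 gap -0.3 gf 0.0 ft [0.7 0.7 0.7] t 32.5
(422.6, 152.7, 60, 85.7) xyz [ 0.0003 -0.002   0.035 ] r [ 0.018 -0.004 -0.005] rows 0.7
(422.6, 152.7, 40, 85.7) xyz [ 0.0003 -0.002   0.055 ] r [ 0.018 -0.004 -0.005] rows 1.1
```

View pics/c11.png

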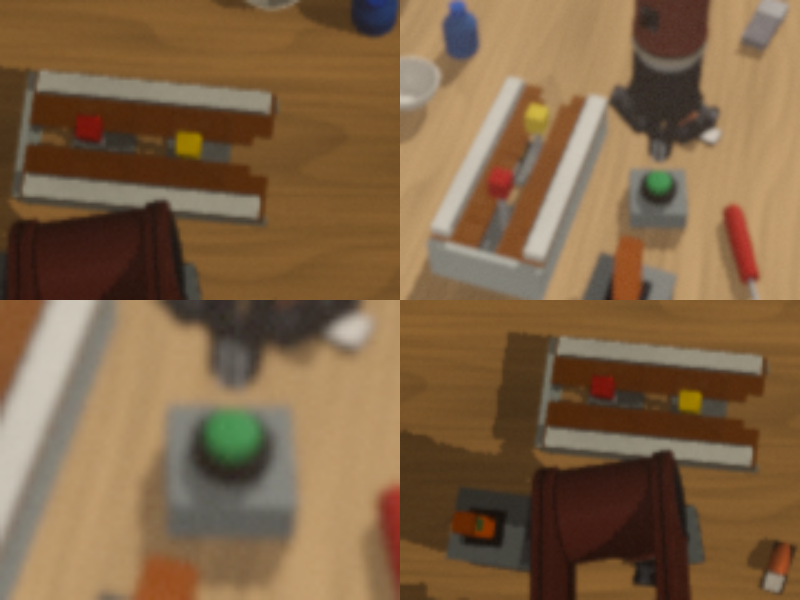

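Both blocks are in the slot, but red looks a few mm off its centre line. I'll measure it before pressing.

```bash
python3 - <<'E'
from m import *
tun=np.array([584,174.3]); u=np.array([.075,.9972])
for n,lo,hi,bt,bs in(("red",(0,190,90),(5,255,255),(160,178,182,195),(205,240,226,265)),("yellow",(22,150,80),(35,255,255),(195,182,216,200),(215,210,245,240))):
    p1,s1=seg(T,lo,hi,bt); p2,s2=seg(S,lo,hi,bs); X,e=tri(T,p1,S,p2); d=X[:2]-tun
    print(n,p1,s1,p2,s2,X.round(1),round(e,1),"y",(d@u).round(1),"x",(d@[u[1],-u[0]]).round(1))
s=S["color"][...,::-1]; t=T["color"][...,::-1]
cv2.imwrite("pics/c12.png",np.hstack([cv2.resize(t[165:210,140:200],(400,300),interpolation=cv2.INTER_CUBIC),cv2.resize(s[225:285,180:260],(400,300),interpolation=cv2.INTER_CUBIC)]))
E
```

```text
red [170.89230769 184.21538462] [166 181  10   8  65] [213.26530612 251.28571429] [210 246   9  12  49] [597.3 231.5  96.9] 4.1 y 58.1 x 9.0
yellow [205.44736842 190.38157895] [201 186  10   9  76] [231.19230769 222.76923077] [227 217  10  13 104] [579.6 127.6  97.2] 1.5 y -46.9 x -0.9
```

View pics/c12.png

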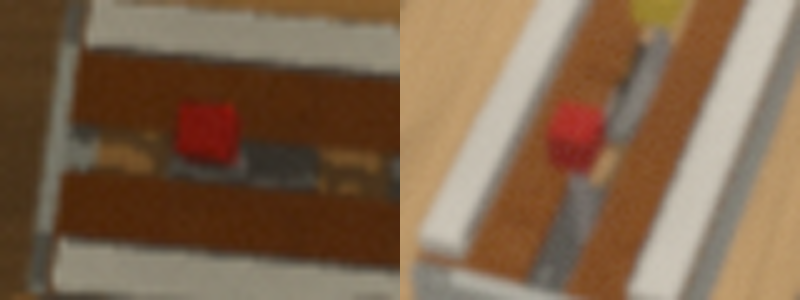

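Red's block stands at height 97, like yellow's, but about 9 mm off the slot centre. That's within tolerance if it's upright; a regrip will centre it and remove the doubt.

Call:
play_rows --plan '[{"x":0,"y":0,"z":-0.045,"rx":0,"ry":0,"rz":0},{"x":0,"y":0,"z":-0.085,"rx":0,"ry":0,"rz":0},{"x":0.02,"y":0.04,"z":-0.085,"rx":0,"ry":0,"rz":0},{"x":0.04,"y":0.08,"z":-0.085,"rx":0,"ry":0,"rz":0},{"x":0.06,"y":0.12,"z":-0.085,"rx":0,"ry":0,"rz":0},{"x":0.08,"y":0.15,"z":-0.085,"rx":0,"ry":0,"rz":0},{"x":0.09,"y":0.16,"z":-0.085,"rx":0,"ry":0,"rz":0},{"x":0.09,"y":0.16,"z":-0.085,"rx":0,"ry":0,"rz":0},{"x":0.09,"y":0.16,"z":-0.085,"rx":0,"ry":0,"rz":0},{"x":0.09,"y":0.16,"z":-0.085,"rx":0,"ry":0,"rz":0}]' --grip 0.085

```text
t: 33.6
position: [588.4, 229.3, 178.8]
eef_rot: [2.304, 2.136, 0.0]
ft_force: [-0.1, 0.1, 0.6]
finger_gap: 85.0
grip_force: 0.0
```

```bash
python3 go.py 588.3,232,82.5,85.7
```

```text
at [588.4 229.3 178.8] psi 85.67 gap 85.0 gf 0.0 ft [-0.1  0.1  0.6] t 33.6
(588.3, 232.0, 82.5, 85.7) xyz [ 0.0027 -0.0003  0.0963] r [ 0.001  0.001 -0.003] rows 1.9
```

Call:
play_rows --plan '[{"x":0.003,"y":0,"z":0.03,"rx":0,"ry":0,"rz":0},{"x":0.003,"y":0,"z":0.06,"rx":0,"ry":0,"rz":0},{"x":0.003,"y":0,"z":0.085,"rx":0,"ry":0,"rz":0},{"x":0.003,"y":0,"z":0.096,"rx":0,"ry":0,"rz":0},{"x":0.003,"y":0,"z":0.096,"rx":0,"ry":0,"rz":0},{"x":0.003,"y":0,"z":0.096,"rx":0,"ry":0,"rz":0}]'

```text
t: 34.2
position: [589.8, 232.8, 83.7]
eef_rot: [2.303, 2.135, 0.002]
ft_force: [-0.2, 0.6, -0.3]
finger_gap: 85.2
grip_force: 0.0
```

Call:
play_rows --plan '[{"x":0,"y":0,"z":0,"rx":0,"ry":0,"rz":0},{"x":0,"y":0,"z":0,"rx":0,"ry":0,"rz":0},{"x":0,"y":0,"z":0,"rx":0,"ry":0,"rz":0},{"x":0,"y":0,"z":0,"rx":0,"ry":0,"rz":0},{"x":0,"y":0,"z":0,"rx":0,"ry":0,"rz":0},{"x":0,"y":0,"z":0,"rx":0,"ry":0,"rz":0},{"x":0,"y":0,"z":0,"rx":0,"ry":0,"rz":0},{"x":0,"y":0,"z":0,"rx":0,"ry":0,"rz":0},{"x":0,"y":0,"z":0,"rx":0,"ry":0,"rz":0},{"x":0,"y":0,"z":0,"rx":0,"ry":0,"rz":0}]' --grip 0.015 --force 30

```text
t: 35.2
position: [590.0, 232.9, 83.0]
eef_rot: [2.303, 2.135, 0.002]
ft_force: [2.8, 0.8, 4.7]
finger_gap: 23.1
grip_force: 37.8
```

```bash
python3 go.py 588.3,232,82.5,85.7
```

```text
at [590.  232.9  83. ] psi 85.68 gap 23.1 gf 37.8 ft [2.8 0.8 4.7] t 35.2
(588.3, 232.0, 82.5, 85.7) xyz [-0.001  -0.0016  0.0005] r [ 0.013 -0.003 -0.003] rows 0.0
```

Call:
play_rows --plan '[{"x":0,"y":0,"z":-0.004,"rx":0,"ry":0,"rz":0},{"x":0,"y":-0.002,"z":-0.004,"rx":0,"ry":0,"rz":0},{"x":0,"y":-0.002,"z":-0.004,"rx":0,"ry":0,"rz":0},{"x":0,"y":-0.002,"z":-0.004,"rx":0,"ry":0,"rz":0},{"x":0,"y":-0.002,"z":-0.002,"rx":0,"ry":0,"rz":0},{"x":0,"y":-0.002,"z":0,"rx":0,"ry":0,"rz":0},{"x":0,"y":-0.002,"z":0,"rx":0,"ry":0,"rz":0},{"x":0,"y":-0.002,"z":0,"rx":0,"ry":0,"rz":0}]'

```text
t: 36.0
position: [587.3, 232.9, 82.7]
eef_rot: [2.304, 2.136, 0.0]
ft_force: [-0.6, -1.1, 2.5]
finger_gap: 23.0
grip_force: 37.3
```

Call:
play_rows --plan '[{"x":0,"y":0,"z":0,"rx":0,"ry":0,"rz":0},{"x":0,"y":0,"z":0,"rx":0,"ry":0,"rz":0},{"x":0,"y":0,"z":0,"rx":0,"ry":0,"rz":0},{"x":0,"y":0,"z":0,"rx":0,"ry":0,"rz":0},{"x":0,"y":0,"z":0,"rx":0,"ry":0,"rz":0},{"x":0,"y":0,"z":0,"rx":0,"ry":0,"rz":0},{"x":0,"y":0,"z":0,"rx":0,"ry":0,"rz":0},{"x":0,"y":0,"z":0,"rx":0,"ry":0,"rz":0},{"x":0,"y":0,"z":0,"rx":0,"ry":0,"rz":0},{"x":0,"y":0,"z":-0.03,"rx":0,"ry":0,"rz":0},{"x":0,"y":0,"z":-0.065,"rx":0,"ry":0,"rz":0},{"x":0,"y":0,"z":-0.1,"rx":0,"ry":0,"rz":0}]' --grip 0.085

```text
t: 37.2
position: [586.7, 232.8, 182.9]
eef_rot: [-2.303, -2.136, 0.002]
ft_force: [0.7, 0.1, 0.0]
finger_gap: 85.2
grip_force: 0.0
```

```bash
cat > chk.py <<'E'
from m import *
from go import go
tun=np.array([584,174.3]); u=np.array([.075,.9972])
for n,lo,hi,bt,bs in(("red",(0,190,90),(5,255,255),(160,178,182,198),(205,240,230,265)),("yellow",(22,150,80),(35,255,255),(195,182,216,200),(215,210,245,240))):
  for nm,c,b in(("top",T,bt),("side",S,bs)):
    try:
        p,s=seg(c,lo,hi,b); d=at_z(c,p,95)[:2]-tun; print(n,nm,p.round(1),s[4],"y",(d@u).round(1),"x",(d@[u[1],-u[0]]).round(1))
    except Exception as e: print(n,nm,"hidden")
go((424.4,152.4,180,85.7))
E
python3 chk.py
```

```text
red top [172.4 186.4] 37 y 52.7 x 1.0
red side [216.6 252. ] 36 y 56.4 x 3.0
yellow top [205.5 190.3] 74 y -47.0 x -1.0
yellow side [227.4 223.4] 13 y -43.6 x 9.8
at [590.8 233.9 189.2] psi 85.68 gap 84.9 gf 0.0 ft [0.2 0.5 0.4] t 37.3
(424.4, 152.4, 180, 85.7) xyz [-0.0938 -0.1599  0.0072] r [ 0.074 -0.026 -0.002] rows 3.7
```

Red is centred now. Back to the button with the fingers closed.

Call:
play_rows --plan '[{"x":-0.023,"y":-0.04,"z":0,"rx":0,"ry":0,"rz":0},{"x":-0.046,"y":-0.08,"z":0,"rx":0,"ry":0,"rz":0},{"x":-0.07,"y":-0.12,"z":0,"rx":0,"ry":0,"rz":0},{"x":-0.093,"y":-0.159,"z":0,"rx":0,"ry":0,"rz":0},{"x":-0.093,"y":-0.159,"z":0,"rx":0,"ry":0,"rz":0},{"x":-0.093,"y":-0.159,"z":0,"rx":0,"ry":0,"rz":0},{"x":-0.093,"y":-0.159,"z":0.03,"rx":0,"ry":0,"rz":0},{"x":-0.093,"y":-0.159,"z":0.06,"rx":0,"ry":0,"rz":0},{"x":-0.093,"y":-0.159,"z":0.09,"rx":0,"ry":0,"rz":0},{"x":-0.093,"y":-0.159,"z":0.115,"rx":0,"ry":0,"rz":0},{"x":-0.093,"y":-0.159,"z":0.115,"rx":0,"ry":0,"rz":0},{"x":-0.093,"y":-0.159,"z":0.115,"rx":0,"ry":0,"rz":0}]' --grip 0

```text
t: 38.5
position: [422.4, 152.4, 67.5]
eef_rot: [-2.303, -2.136, 0.001]
ft_force: [0.6, -0.0, 0.3]
finger_gap: 0.2
grip_force: 0.0
```

```bash
sed -i 's/^go.*/go((422.6,152.7,50,85.7))/' chk.py; python3 chk.py
```

```text
red top [170.2 186.7] 68 y 59.1 x -0.5
red side [216.6 252.6] 40 y 58.1 x 2.1
yellow top [205.5 190.4] 75 y -47.0 x -1.3
yellow side [231.3 222.7] 103 y -48.9 x 0.5
at [423.5 152.6  68.9] psi 85.69 gap -0.1 gf 0.0 ft [0.2 0.  0.2] t 38.6
(422.6, 152.7, 50, 85.7) xyz [ 0.0001 -0.0009  0.0189] r [ 0.019 -0.005 -0.002] rows 0.4
```

Both holders are centred in the tunnel. Pressing the button in small steps.

Call:
play_rows --plan '[{"x":0,"y":-0.001,"z":0.006,"rx":0,"ry":0,"rz":0},{"x":0,"y":-0.001,"z":0.011,"rx":0,"ry":0,"rz":0},{"x":0,"y":-0.001,"z":0.016,"rx":0,"ry":0,"rz":0},{"x":0,"y":-0.001,"z":0.019,"rx":0,"ry":0,"rz":0},{"x":0,"y":-0.001,"z":0.019,"rx":0,"ry":0,"rz":0},{"x":0,"y":-0.001,"z":0.019,"rx":0,"ry":0,"rz":0}]'

```text
t: 39.2
position: [420.9, 152.3, 48.6]
eef_rot: [2.304, 2.136, 0.0]
ft_force: [0.2, 0.3, 3.2]
finger_gap: 0.1
grip_force: 1.7
```

```bash
python3 go.py 422.6,152.7,40,85.7
```

```text
at [420.9 152.3  48.6] psi 85.68 gap 0.1 gf 1.7 ft [0.2 0.3 3.2] t 39.2
(422.6, 152.7, 40.0, 85.7) xyz [0.0006 0.0017 0.0086] r [ 0.002 -0.001 -0.003] rows 0.2
```

Contact at about z 49 (3 N). Pressing further.

Call:
play_rows --plan '[{"x":0,"y":0.001,"z":0.002,"rx":0,"ry":0,"rz":0},{"x":0,"y":0.001,"z":0.004,"rx":0,"ry":0,"rz":0},{"x":0,"y":0.001,"z":0.006,"rx":0,"ry":0,"rz":0},{"x":0,"y":0.001,"z":0.007,"rx":0,"ry":0,"rz":0},{"x":0,"y":0.001,"z":0.007,"rx":0,"ry":0,"rz":0},{"x":0,"y":0.001,"z":0.007,"rx":0,"ry":0,"rz":0}]'

```text
t: 39.8
position: [421.8, 152.3, 45.3]
eef_rot: [-2.302, -2.136, 0.003]
ft_force: [-20.8, -3.5, 47.6]
finger_gap: -0.1
grip_force: 23.6
```

```bash
python3 go.py 422.6,152.7,40,85.7
```

```text
at [421.8 152.3  45.3] psi 85.72 gap -0.1 gf 23.6 ft [-20.8  -3.5  47.6] t 39.8
(422.6, 152.7, 40.0, 85.7) xyz [0.0004 0.0008 0.0053] r [-0.013  0.005  0.002] rows 0.1
```

The button is against its hard stop, fully down. Retracting.

Call:
play_rows --plan '[{"x":0,"y":0,"z":-0.02,"rx":0,"ry":0,"rz":0},{"x":0,"y":0,"z":-0.06,"rx":0,"ry":0,"rz":0},{"x":0,"y":0,"z":-0.1,"rx":0,"ry":0,"rz":0},{"x":0,"y":0,"z":-0.15,"rx":0,"ry":0,"rz":0},{"x":0,"y":0,"z":-0.18,"rx":0,"ry":0,"rz":0},{"x":0,"y":0,"z":-0.18,"rx":0,"ry":0,"rz":0},{"x":0,"y":0,"z":-0.18,"rx":0,"ry":0,"rz":0},{"x":0,"y":0,"z":-0.18,"rx":0,"ry":0,"rz":0}]'

```text
t: 40.6
position: [420.6, 151.9, 219.4]
eef_rot: [-2.302, -2.135, 0.004]
ft_force: [-1.0, -0.8, -0.1]
finger_gap: 0.2
grip_force: 0.0
```

```bash
python3 chk.py; python3 -c "
from h import *
S=cam('side');T=cam('top')
cv2.imwrite('pics/end.png',np.hstack([cv2.resize(T['color'][130:300,80:310,::-1],(400,296)),cv2.resize(S['color'][170:350,150:390,::-1],(400,296))]))"
```

```text
red top [170.2 186.7] 69 y 59.0 x -0.3
red side [217.  251.6] 56 y 54.8 x 2.4
yellow top [205.5 190.2] 75 y -47.0 x -0.9
yellow side [231.3 222.7] 105 y -48.9 x 0.4
at [420.5 151.9 219.3] psi 85.68 gap -0.3 gf 0.0 ft [ 0.9 -0.9 -0.9] t 40.7
(422.6, 152.7, 50, 85.7) xyz [0.0011 0.0027 0.1692] r [-0.026  0.007 -0.003] rows 3.4
```

View pics/end.png

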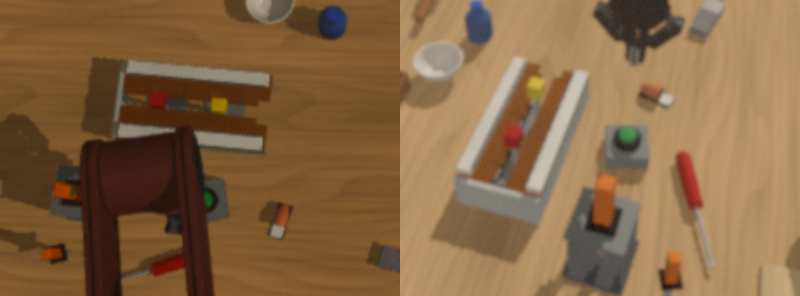

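The final view shows both holders in the slot, the probe upright in its rest and the arm clear. Handing in.

```bash
python3 -c "
from cell import *
print(hand_in())"
```

```text
the job is handed in; nothing more can be done
None
```

I handed the job in at about 41 s without seeing a verdict: the red and yellow spots were gauged in order (no blue holder was on the bench), the probe is back in its rest, both holders stand centred under the tunnel roof, and the lamp button was pressed to its stop last, at a peak of about 48 N on the closed fingertips (the 40 N limit is stated for the arm and gripper body).

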